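# Set the gap gauge between two body panels and shut the keeper flap

### The arm

A 6-joint arm with a two-finger parallel gripper is mounted at the origin on the work surface. World frame = base frame: x ahead of the robot, y to its left, z up, the work surface at z = 0. Lengths are in m, angles in rad, forces in N, time in s.
With the tool pointing down it reaches from about 0.35 to 0.85 m from the base axis. Payload 8.1 kg.
Tool frame: the origin (TCP) lies on the centre line of the jaws, within the pads' length; the fingertips stand 19 mm ahead of it and the grasp point (between the pads) is the TCP (robot.tips_ahead is the distance from the TCP to the fingertips, in m); y points along the fingers, z is the direction in which the jaws open and shut, and the axes are right-handed (so a half turn about y gives the same grasp; the last joint's range is limited). The gripper opens to 93 mm and grips with 3 to 60 N. Pads are 15 mm wide; open, the fingers measure 128 mm over their backs; the gripper's body (75 mm by 188 mm) begins 65 mm behind the grasp point.
Start: joints at [-1.319, 0.13, 1.488, -0, 1.523, -0.085], TCP at [0.198, -0.566, 0.201] pointing down, gripper open.
Joint ranges: [-2.96, 2.96], [-0.89, 2.26], [0.02, 2.5], [-1.34, 4.48], [0, 2.73], [-2.66, 2.66]. Speed limits (rad/s): [2.39, 2.39, 2.79, 3.14, 3.14, 3.14].

### API

Orientations are given as a rotation vector (axis times angle).
In Python, from plant import robot, imaging, models gives the robot as it stands.
- The arm moves only by the tool carry_out, never from a script. Its argument "motion" is one flat list of numbers, 7 for each row, row after row: the shift along the tool's x, y, z in m, then the turn, a rotation vector about the tool's x, y, z in degrees, then the opening, from -1 (shut) to 1 (fully open). A call has exactly 5 rows; each row shifts and turns the pose as measured when the row begins, along the tool's axes as they then stand; what a row does not reach is not made up. A row lasts 1/10 s, in which the tool goes at most 50 mm and 8.59 degrees, less where a joint would pass 70% of its speed; a pose out of reach is approached as far as the arm can. A call is refused whole if a number of a shift passes 0.05 or a number of a turn 8.59, either way. A call with a gripper value outside its range is refused whole. The fingers move at their own pace and stop on an object; "squeeze" is the grip in N (left out, the last holds). Time passes only in rows, so rows that do not move let the fingers close, or fill a call up. It gives the time, the measured TCP pose, the force and the opening at its end, in the units of the state.
- robot.read_state(): the state, without advancing time (a new reading comes with each control period).
- imaging.read_camera(name): name is "scene" or "side" or "wrist"; returns the picture (420x560x3 uint8, blue, green, red); there is no depth.
- imaging.camera_model(name): a dict with "K" (3x3 intrinsics, pixels), "position" and "orientation" of the camera in the world. Camera axes: x right, y down, z forward; pixel columns grow to the right and rows downward; lengths in m; the calibration is good to about 2 mm. A picture is of the moment at which its call begins: read the wrist's pose just before it. camera_model takes no time and is no camera call; for the wrist camera it gives the pose at the moment of the call.
- robot.close_job(): hands the job in, once; it reports no verdict.
Trained networks look in the newest picture that a camera, given by its name, has taken for a name from the list of things; names that differ only in an ending like _2 or _b are one class to them, and where a whole thing is asked for, a point or a joint stands for the part that bears it (a point fixed in the world has none). Each returns a list of dicts, best first, with "confidence" (0 to 1); they miss things now and then, are a little off and sometimes report something else, mostly with a low value. They report only what shows in the picture. A call takes as long as a camera call. They do not tell look-alikes from the thing itself.
- models.outline_of(camera, thing): "pixels" (420x560 bool, what is visible of it) and "pixel" ([column, row] in pixels, amid what is visible of it).
The state is a dict: "t": time; "q": joint angles; "dq": joint speeds; "joint_torque": joint torques, N m; "tool_pos": TCP position; "orientation": TCP orientation; "force": force on the tool from outside, world axes, zero at the start; "wrist_torque": the same for the moment, N m; "opening": finger opening in m.
Only numpy, scipy, OpenCV 4.12 (cv2) and the standard library are available. Lean on these libraries where they do the work, as an engineer would, in place of code of your own. Each camera call takes 0.05 s, during which the arm holds its last target.

### The job

Take the orange-handled gap gauge out of the grey rack by its bare blade and stand it on its edge on the bench, let go, then take it again by its handle. Slide its blade, still on edge, into the gap between the silver and the blue panel on the fixture until the gap's mouth is on the yellow band of the blade, and leave it resting there; then swing the red keeper flap over the blade and fully shut, so that its tab drops behind the rim. Leave the blue-handled gauge and the other things on the bench where they are.

Things in the scene. Friction and masses are not known exactly. Their poses are not given: they have to be found in the camera images.
- gauge: Gauge to use, loose, 0.2 kg, stands on its narrow edge. Orange handle (80 long, 24 wide, 40 high), flat aluminium blade (110 long, 8 thick, 36 high, lower edge level with the handle's). Origin on the underside, z up, x to the blade's tip: handle x = -95 to -15 mm, blade -15 to 95, centred on y = 0; yellow band round the blade at x = 19 to 31. Centre of mass near x = -7.
- gauge_band (a point): Middle of the yellow band, on the upper edge of the blade of the orange-handled gauge: 70 mm from the tip, 36 mm above the underside.
- gauge_tip (a point): Middle of the blade's end face of the orange-handled gauge, 18 mm above the underside.
- thick_gauge: The other gauge, blue handle, same form and axes but a 14 mm thick blade, too thick for the gap; stands in the other channel of the rack. To be left there.
- rack: Grey fixed rack, 112 x 144 mm. Origin: centre of underside; x = the way the blades point. Two channels along x at y = +-50 mm, 28 wide, floor z = 15, walls to z = 59 (4 mm above the handles, 2 mm beside them: no room to grip a handle there), open above and at the +x end. A gauge in each, origin at x = 47 mm, which is where varies; the front 86 mm of the blades sticks out.
- fixture: Panel-gap fixture, fixed. Origin on its underside below the gap's mouth; x points into the gap, y left of that, z up. Dark steel base x = -55 to 115 mm, y = +-86, top at z = 30. On it two body sections, x = 0 to 110, tops at z = 76: silver (y > 0), blue (y < 0). Between them the upright gap along x, 11 mm wide, open above; the blade stands in it on the base. Clamps at x = 85 reach z = 85.
- gap_mouth (a point): Middle of the gap's mouth (plane of the sections' front faces, fixture x = 0), 66 mm above the bench, where the middle of the yellow band must come. The gap's edges flare to about 29 mm here and narrow to 11 mm at x = 16 mm.
- flap (a joint): Angle (rad) of the red keeper flap: 0 shut, level across the blade with its tab behind the rim; 1.57 upright; at most 2.1. Stays where it is left. Hinge axis along fixture x at y = -62, z = 78 mm, on a steel post. Plate 28 mm wide (fixture x = -36 to -8), 5 thick, reaching 138 mm from the axis, tab turned down 17 mm near its end. The rim is an upright plate at y = 55 to 61, top z = 70.
- flap_edge (a point): Middle of the free edge of the flap, 138 mm from its hinge axis.
- hammer: Hammer lying on the bench, to be left alone.
- dolly: Steel dolly block, 90 x 55 x 34 mm, origin on the underside; to be left alone.
- spray: Blue-labelled can, 66 mm wide, 190 mm tall, to be left alone.
- tape: Yellow ring-shaped roll, 100 mm wide, 25 mm high, to be left alone.
- pad: Grey round sanding pad, 124 mm wide, 12 mm high, to be left alone.
- scraper: Spatula-like scraper lying on the bench, to be left alone.
- mug: White mug, 80 mm wide, 90 mm tall, to be left alone.
Not all that is in view belongs to the job. What is shaped like the gauge but green or pink is not meant.

How it is judged:
By the outcome, as a careful person would: the job done as asked, in the order asked, and still so for the second after the job is handed in, with the robot touching nothing.
It also fails if it takes over 72 s, if anything falls off the work surface, if the arm or the gripper's body presses on something with over 40 N, if the wrist force passes 120 N, or if a joint passes its speed limit or range.

## Working session

There is one attempt and no reset: what is moved stays moved. The work goes in short steps, Python scripts to look and compute and a tool call to move; the robot and the scene stay as the last step left them, time stands still between calls to the robot, and variables do not carry over. Pictures are saved under pics/ and viewed, and the job is handed in when it is done.

Besides the shell and the picture viewer there is one more tool, called after "Call:" in YAML: its name, and indented under it one key for each argument. carry_out: Moves the arm, as the interface text tells. Its arguments: {"type":"object","properties":{"motion":{"type":"array","items":{"type":"number"}},"squeeze":{"type":"number"}},"required":["motion"]}

```bash
ls; mkdir -p pics; python3 - <<'E'
from plant import robot, imaging, models
import cv2
print(robot.read_state())
for n in ["scene","side","wrist"]:
    im=imaging.read_camera(n); cv2.imwrite(f"pics/{n}0.png",im)
    m=imaging.camera_model(n); print(n,m)
E
```

```text
pics
{'t': 0.0, 'q': array([-1.31938707e+00,  1.31174470e-01,  1.48927273e+00, -7.14278849e-06,
        1.52300410e+00, -8.53932181e-02]), 'dq': array([ 0.00029901,  0.00046464,  0.00124563,  0.00155104, -0.00270498,
        0.00101033]), 'joint_torque': array([ 1.94490975e-03, -5.59836566e+01, -4.91759026e+01,  7.69124413e-02,
        3.52145894e-02, -9.81356402e-05]), 'tool_pos': array([ 0.19815388, -0.56569429,  0.20038314]), 'orientation': array([-0.34679083,  2.04074131, -2.03691193]), 'force': array([-0.62696489,  0.54499284, -0.06899576]), 'wrist_torque': array([-0.00736266, -0.05714621, -0.04920097]), 'opening': 0.09325539853381254}
scene {'K': array([[434.02759635,   0.        , 279.2191025 ],
       [  0.        , 434.02759635, 223.65597107],
       [  0.        ,   0.        ,   1.        ]]), 'position': array([1.30712711, 0.69894989, 1.14186997]), 'orientation': array([-1.13993365, -2.38473712,  0.95100307])}
side {'K': array([[409.45946336,   0.        , 278.00203677],
       [  0.        , 409.45946336, 211.71567643],
       [  0.        ,   0.        ,   1.        ]]), 'position': array([0.01126809, 0.98625909, 0.70784766]), 'orientation': array([-0.68889692,  2.44811841, -1.3801064 ])}
wrist {'K': array([[335.63672032,   0.        , 276.785527  ],
       [  0.        , 335.63672032, 209.03099863],
       [  0.        ,   0.        ,   1.        ]]), 'position': array([ 0.26801353, -0.54140948,  0.38419172]), 'orientation': array([ 2.37574568, -1.68291412, -0.23314426])}
```

View pics/scene0.png

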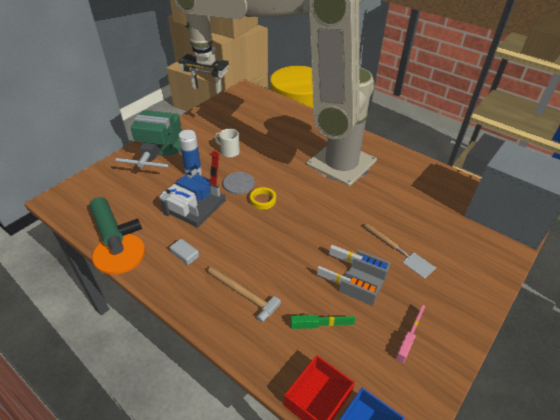

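View pics/side0.png

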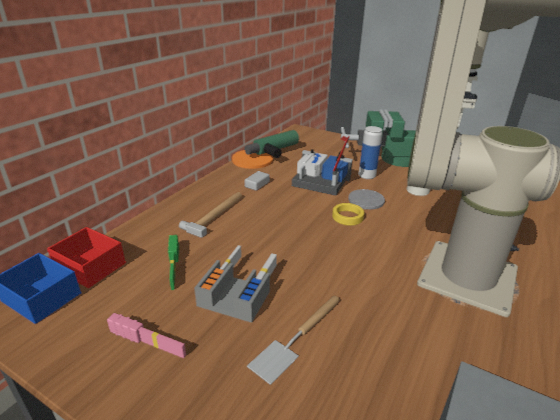

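View pics/wrist0.png

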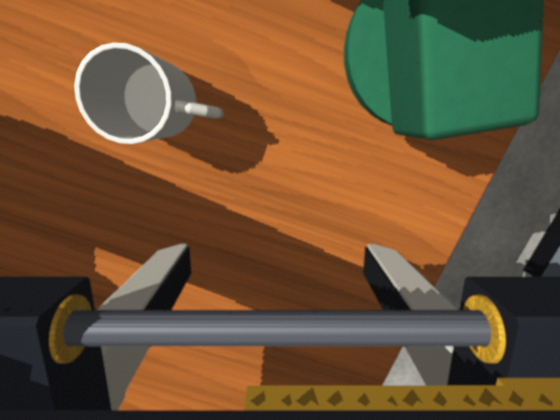

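```bash
cat > h.py <<'E'
from plant import robot, imaging, models
import numpy as np, cv2
from scipy.spatial.transform import Rotation as R
from scipy.optimize import minimize, least_squares
def proj(m,P):
    P=np.atleast_2d(P); Rc=R.from_rotvec(m['orientation']).as_matrix()
    c=(P-m['position'])@Rc; return (c@m['K'].T)[:,:2]/c[:,2:3]
def ray(m,uv):
    d=np.linalg.inv(m['K'])@np.array([uv[0],uv[1],1.]); return R.from_rotvec(m['orientation']).as_matrix()@d
def onz(m,uv,z):
    d=ray(m,uv); o=m['position']; return o+d*(z-o[2])/d[2]
def tf(p,P):
    x,y,a=p[:3]; c,s=np.cos(a),np.sin(a); P=np.atleast_2d(P).astype(float)
    z=p[3] if len(p)>3 else 0
    return np.c_[x+c*P[:,0]-s*P[:,1], y+s*P[:,0]+c*P[:,1], P[:,2]+z]
def box(x0,x1,y0,y1,z0,z1):
    return np.array([[x,y,z] for x in(x0,x1) for y in (y0,y1) for z in (z0,z1)])
def sil(m,boxes,p,S=1):
    im=np.zeros((420*S,560*S),np.uint8)
    for b in boxes:
        h=cv2.convexHull((proj(m,tf(p,b))*S).astype(np.float32))
        cv2.fillConvexPoly(im,np.round(h*16).astype(np.int32),1,shift=4)
    return im
E
python3 - <<'E'
from h import *
for n in ["scene","side"]:
    im=imaging.read_camera(n); m=imaging.camera_model(n); v=im.copy()
    for th in ["gauge","thick_gauge","rack","fixture","flap","gauge_band","gap_mouth","flap_edge","hammer","dolly","spray"]:
        try: r=models.outline_of(n,th)
        except Exception as e: print(th,e); continue
        for k,d in enumerate(r[:3]):
            px=d['pixel']; print(n,th,round(d['confidence'],2),np.round(px),d['pixels'].sum(), np.round(onz(m,px,0.03),3))
            if k==0: np.save(f"{n}_{th}.npy",d['pixels'])
E
```

```text
scene gauge 0.75 [351. 258.] 480 [0.441 0.323 0.03 ]
scene gauge 0.68 [407. 342.] 365 [0.603 0.61  0.03 ]
scene gauge 0.62 [343. 276.] 381 [0.522 0.345 0.03 ]
scene thick_gauge 0.73 [350. 258.] 389 [0.443 0.321 0.03 ]
scene thick_gauge 0.61 [339. 281.] 440 [0.543 0.345 0.03 ]
scene rack 0.77 [362. 279.] 1514 [0.494 0.399 0.03 ]
scene fixture 0.75 [193. 200.] 2423 [ 0.575 -0.285  0.03 ]
scene fixture 0.34 [338. 283.] 347 [0.553 0.346 0.03 ]
scene flap 0.75 [212. 168.] 240 [ 0.397 -0.365  0.03 ]
scene gauge_band 0.9 [313. 323.] 641 [0.719 0.37  0.03 ]
scene gauge_band 0.67 [339. 280.] 386 [0.542 0.341 0.03 ]
scene gauge_band 0.59 [407. 348.] 247 [0.619 0.618 0.03 ]
scene gap_mouth 0.61 [197. 195.] 2512 [ 0.548 -0.293  0.03 ]
scene flap_edge 0.67 [215. 167.] 254 [ 0.385 -0.359  0.03 ]
scene flap_edge 0.57 [340. 281.] 443 [0.544 0.346 0.03 ]
scene hammer 0.66 [230. 140.] 525 [ 0.208 -0.439  0.03 ]
scene dolly 0.76 [183. 253.] 451 [ 0.777 -0.12   0.03 ]
scene spray 0.82 [187. 149.] 726 [ 0.372 -0.533  0.03 ]
side gauge 0.82 [224. 267.] 400 [0.549 0.339 0.03 ]
side gauge 0.75 [142. 334.] 1280 [0.562 0.609 0.03 ]
side gauge 0.61 [174. 256.] 395 [0.693 0.373 0.03 ]
side thick_gauge 0.56 [262. 275.] 420 [0.449 0.313 0.03 ]
side rack 0.86 [228. 295.] 2391 [0.479 0.418 0.03 ]
side fixture 0.56 [323. 174.] 1941 [ 0.569 -0.293  0.03 ]
side flap 0.44 [345. 151.] 133 [ 0.587 -0.543  0.03 ]
side gauge_band 0.96 [221. 269.] 382 [0.552 0.349 0.03 ]
side gauge_band 0.92 [172. 255.] 399 [0.699 0.372 0.03 ]
side gauge_band 0.56 [140. 336.] 1313 [0.561 0.615 0.03 ]
side gap_mouth 0.7 [324. 171.] 2062 [ 0.575 -0.319  0.03 ]
side flap_edge 0.61 [339. 151.] 127 [ 0.604 -0.528  0.03 ]
side hammer 0.82 [206. 220.] 736 [0.736 0.187 0.03 ]
side dolly 0.63 [256. 184.] 270 [ 0.734 -0.091  0.03 ]
side spray 0.94 [369. 154.] 901 [ 0.49  -0.575  0.03 ]
```

```bash
python3 - <<'E'
import cv2
a=cv2.imread('pics/scene0.png');b=cv2.imread('pics/side0.png')
def c(i,x0,y0,x1,y1,n): 
    k=i[y0:y1,x0:x1]; s=min(800/k.shape[1],600/k.shape[0]); cv2.imwrite(n,cv2.resize(k,None,fx=s,fy=s,interpolation=cv2.INTER_CUBIC))
c(a,290,210,450,330,'pics/a1.png');c(a,140,130,290,240,'pics/a2.png')
c(b,170,220,300,330,'pics/b1.png');c(b,280,110,400,200,'pics/b2.png')
E
```

```text
(no output)
```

View pics/a1.png

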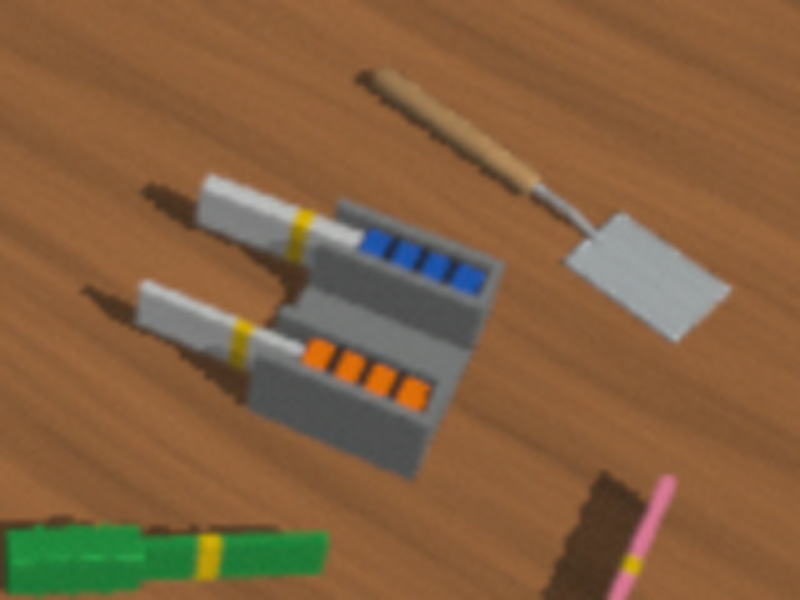

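View pics/a2.png

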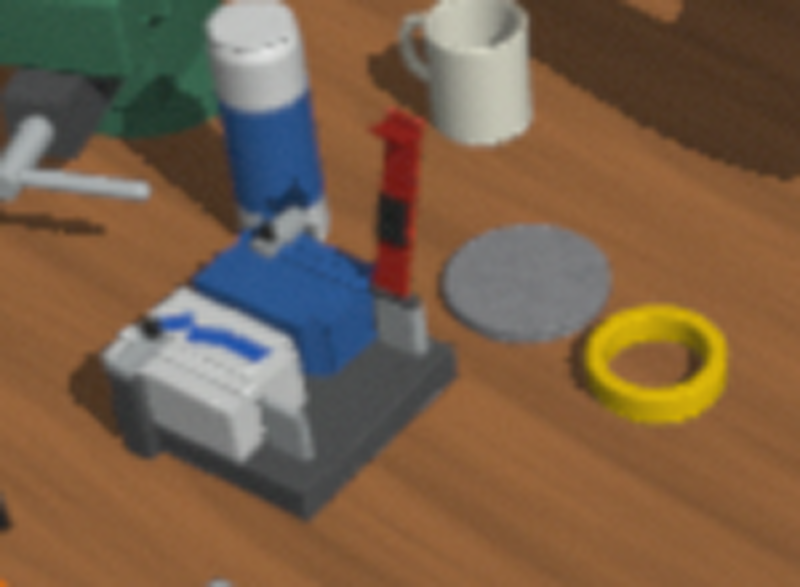

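View pics/b1.png

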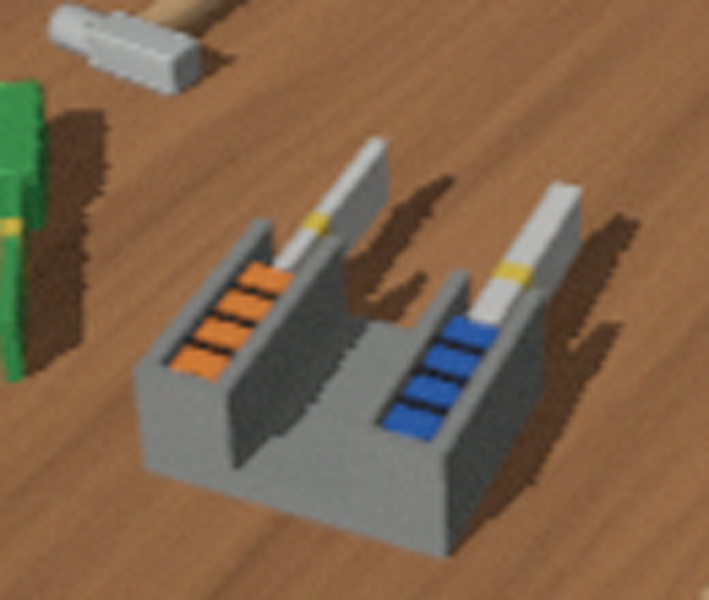

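View pics/b2.png

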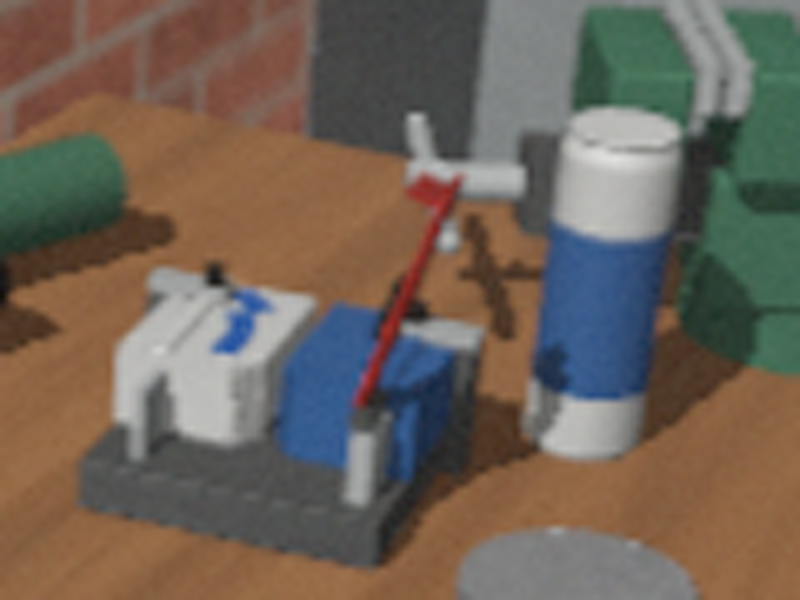

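```bash
cat > fit1.py <<'E'
from h import *
ms=imaging.camera_model("scene"); md=imaging.camera_model("side")
def fit(obs,p0):
    def f(p): return np.concatenate([(proj(m,tf(p,np.array(P)/1000))[0]-uv) for m,P,uv in obs])
    r=least_squares(f,p0,loss='soft_l1'); print(np.round(r.x,4),np.degrees(r.x[2])); print(np.round(f(r.x).reshape(-1,2),1).tolist()); return r.x
def A1(u,v): return np.array([u/5+290,v/5+210])
def B1(u,v): return np.array([u/5.4545+170,v/5.4545+220])
def A2(u,v): return np.array([u/5.333+140,v/5.333+130])
def B2(u,v): return np.array([u/6.667+280,v/6.667+110])
rk=fit([(ms,(-56,72,0),A1(415,478)),(ms,(-56,-72,59),A1(503,262)),(md,(-56,72,0),B1(145,468)),(md,(-56,-72,0),B1(445,555)),
 (md,(-56,72,59),B1(135,370)),(md,(-56,-72,59),B1(440,462)),(md,(56,-72,59),B1(545,290)),(md,(47+95,50,51),B1(382,140)),(ms,(47+95,50,51),A1(145,283))],[.49,.4,-1.6])
fx=fit([(ms,(-55,-86,30),A2(455,350)),(ms,(-55,86,30),A2(303,485)),(ms,(-55,86,0),A2(305,518)),(md,(-55,86,30),B2(82,470)),(md,(-55,86,0),B2(85,505)),(md,(-55,-86,30),B2(378,527)),(md,(-55,-86,0),B2(380,567))],[.55,-.27,-1.6])
np.save('rk.npy',rk);np.save('fx.npy',fx)
rb=[box(-56,56,-72,72,0,15)]+[box(-56,56,a,b,0,59) for a,b in((64,72),(28,36),(-36,-28),(-72,-64))]
fb=[box(-55,115,-86,86,0,30),box(0,110,6,70,30,76),box(0,110,-70,-6,30,76),box(-36,-8,55,61,30,70),box(-36,-8,-65,-59,30,78)]
gb=[box(47-95,47-15,38,62,15,55),box(47-15,47+95,46,54,15,51)]
E=[(0,1),(2,3),(4,5),(6,7),(0,2),(1,3),(4,6),(5,7),(0,4),(1,5),(2,6),(3,7)]
for n,m in(("scene",ms),("side",md)):
    im=cv2.imread(f"pics/{n}0.png"); S=4; v=cv2.resize(im,None,fx=S,fy=S,interpolation=cv2.INTER_CUBIC)
    for bs,p,c in((rb,rk,(0,255,0)),(gb,rk,(255,0,255)),(fb,fx,(0,255,255))):
        for b in bs:
            q=proj(m,tf(p,b/1000))*S+S/2-.5
            for i,j in E: cv2.line(v,tuple(np.int32(q[i])),tuple(np.int32(q[j])),c,1)
    for nm,p in(("r",rk),("f",fx)):
        c=proj(m,[[p[0],p[1],.03]])[0]*S; x,y=int(c[0]),int(c[1]); x=max(300,x);y=max(220,y)
        cv2.imwrite(f"pics/ov_{n}_{nm}.png",v[y-220:y+220,x-300:x+300])
E
python3 fit1.py
```

```text
[ 0.4772  0.3971 -1.3938] -79.85900477829703
[[-1.2, -0.4], [-0.2, -1.0], [-0.2, 0.7], [-0.1, 1.5], [-0.6, 0.1], [0.3, -0.4], [-0.2, 0.6], [-0.5, 0.2], [-1.0, -1.0]]
[ 0.5668 -0.259  -1.4525] -83.22358500629834
[[0.1, -2.0], [-0.5, 0.1], [0.2, -0.3], [-0.2, -1.3], [-0.9, 0.7], [0.7, -0.1], [-0.4, 1.3]]
```

```bash
python3 - <<'E'
import cv2,numpy as np
for n in("scene","side"):
    a=cv2.imread(f"pics/ov_{n}_r.png");b=cv2.imread(f"pics/ov_{n}_f.png")
    cv2.imwrite(f"pics/ov_{n}.png",np.hstack([a[:,100:500],b[:,100:500]]))
E
```

```text
(no output)
```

View pics/ov_scene.png

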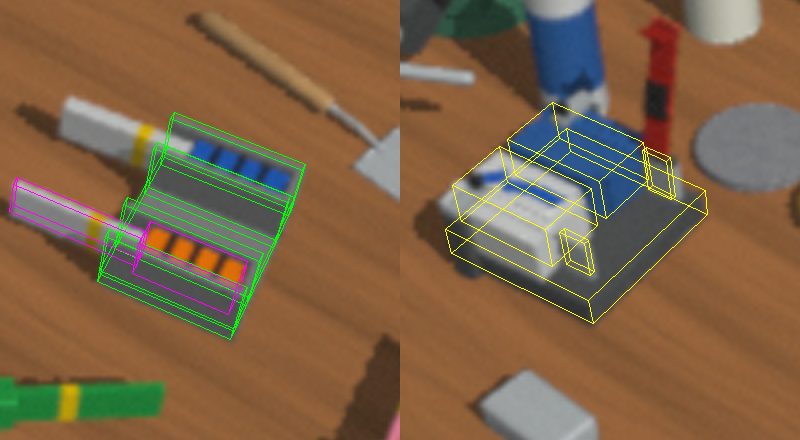

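View pics/ov_side.png

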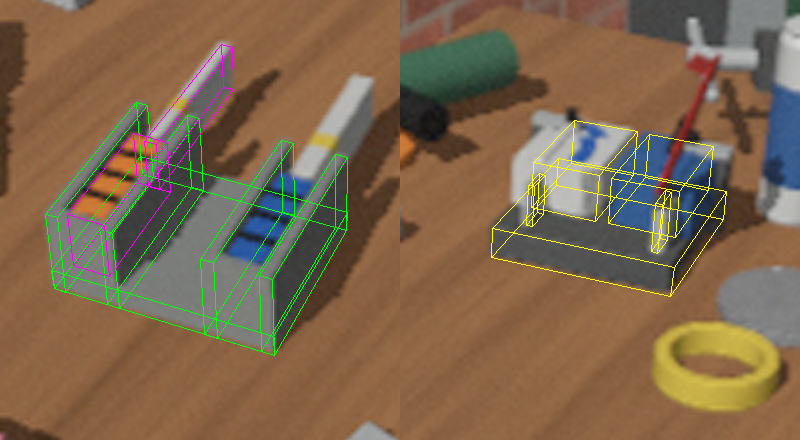

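```bash
cat >> h.py <<'E'
def Rt(ang): # tool-down, tool z (jaw) along world angle ang (deg)
    a=np.radians(ang); z=np.array([np.cos(a),np.sin(a),0]); y=np.array([0,0,-1.]); return np.c_[np.cross(y,z),y,z]
def go(pos,ang,from_=None):
    s=robot.read_state(); Rc=R.from_rotvec(s['orientation']).as_matrix()
    d=np.array(pos)-s['tool_pos']; rv=np.degrees(R.from_matrix(Rc.T@Rt(ang)).as_rotvec())
    print('t',round(s['t'],2),'pos',np.round(s['tool_pos'],4),'d world',np.round(d,4),'d tool mm',np.round(1000*Rc.T@d,1),'rot',np.round(rv,2),'F',np.round(s['force'],1),'op',round(s['opening'],4),'q6',np.round(s['q'],2))
    return s
E
python3 - <<'E'
from h import *
s=robot.read_state(); Rc=R.from_rotvec(s['orientation']).as_matrix(); print(np.round(Rc,2))
m=imaging.camera_model('wrist'); Rw=R.from_rotvec(m['orientation']).as_matrix(); print('cam in tool',Rc.T@(m['position']-s['tool_pos']),'\n',np.round(Rc.T@Rw,2)); print(proj(m,s['tool_pos']))
rk=np.load('rk.npy');fx=np.load('fx.npy')
print('gauge',tf(rk,[[.047,.05,.015],[.047+.027,.05,.015]]))
d=imaging.camera_model('side'); print('can',onz(d,(368.5,177.5),0))
go((.5,-.2,.4),10)
E
```

```text
[[-0.94 -0.    0.33]
 [-0.33 -0.   -0.94]
 [ 0.   -1.   -0.  ]]
cam in tool [-0.07400209 -0.18354813 -0.00023484] 
 [[-0.    0.96  0.27]
 [ 0.   -0.27  0.96]
 [ 1.    0.   -0.  ]]
[[277.25068704 246.35061435]]
gauge [[0.53472288 0.35959003 0.015     ]
 [0.5394768  0.33301184 0.015     ]]
can [ 0.43155203 -0.41915499  0.        ]
t 1.35 pos [ 0.1983 -0.5663  0.2014] d world [0.3017 0.3663 0.1986] d tool mm [-405.8 -198.6 -246. ] rot [  0.  -80.7   0. ] F [-1.2 -1.   0.4] op 0.0928 q6 [-1.32  0.13  1.49 -0.    1.52 -0.09]
```

```bash
cat >> h.py <<'E'
def plan(pos,ang,n=5,op=1,vmax=0.05,k=1.0):
    s=go(pos,ang); p=s['tool_pos'].copy(); Rc=R.from_rotvec(s['orientation']).as_matrix(); rows=[]
    pos=np.array(pos,float)
    while len(rows)<n:
        d=(pos-p)*1.0; L=np.linalg.norm(d); d=d*min(1,vmax/max(L,1e-9))
        rv=R.from_matrix(Rc.T@Rt(ang)).as_rotvec(); A=np.linalg.norm(rv); lim=np.radians(8.5); rv=rv*min(1,lim/max(A,1e-9))
        dt=np.round(Rc.T@d,4); dr=np.round(np.degrees(rv),2)
        rows.append(list(dt)+list(dr)+[op]); p=p+Rc@dt; Rc=Rc@R.from_rotvec(np.radians(dr)).as_matrix()
    print("["+", ".join(",".join(f"{x:g}" for x in np.array(r)+0.0) for r in rows)+"]", 'end',np.round(p,4))
E
python3 - <<'E'
from h import *
plan((.32,-.5,.38),-45)
E
```

```text
t 1.35 pos [ 0.1983 -0.5663  0.2014] d world [0.1217 0.0663 0.1786] d tool mm [-136.8 -178.6  -22.3] rot [  0.  -25.7   0. ] F [-1.2 -1.   0.4] op 0.0928 q6 [-1.32  0.13  1.49 -0.    1.52 -0.09]
[-0.0303,-0.0395,-0.0049,0,-8.5,0,1, -0.0306,-0.0395,-0.0004,0,-8.5,0,1, -0.0304,-0.0395,0.0041,0,-8.5,0,1, -0.0294,-0.0395,0.0085,0,-0.2,0,1, -0.0154,-0.0206,0.0045,0,0,0,1] end [ 0.32   -0.4999  0.38  ]
```

Call:
carry_out:
  motion: [-0.03,-0.04,-0.005,0,-8.5,0,1,-0.03,-0.04,0,0,-8.5,0,1,-0.03,-0.04,0.004,0,-8.5,0,1,-0.03,-0.04,0.008,0,-8.5,0,1,-0.015,-0.02,0.005,0,-8.5,0,1]

```text
t: 1.85
tool_pos: [0.3173, -0.4954, 0.3799]
orientation: [-0.938, 1.564, -1.545]
force: [-0.0, -0.5, -0.2]
opening: 0.0928
```

```bash
python3 - <<'E'
from h import *
plan((.5,-.2,.4),10,10)
E
```

```text
t 1.85 pos [ 0.3173 -0.4954  0.3799] d world [0.1827 0.2954 0.0201] d tool mm [-346.6  -17.6   24.7] rot [  0.29 -37.63  -0.57] F [-0.  -0.5 -0.2] op 0.0928 q6 [-1.09  0.11  1.19  0.    1.85 -0.61]
[-0.0498,-0.0025,0.0036,0.06,-8.5,-0.13,1, -0.0487,-0.0026,0.0109,0.07,-8.5,-0.13,1, -0.0466,-0.0027,0.0179,0.06,-8.5,-0.13,1, -0.0434,-0.0028,0.0247,0.07,-8.5,-0.13,1, -0.0393,-0.0029,0.0308,0.03,-3.63,-0.05,1, -0.0373,-0.0029,0.0332,0,0,0,1, -0.0357,-0.0028,0.0319,0,0,0,1, 0,0,0,0,0,0,1, 0,0,0,0,0,0,1, 0,0,0,0,0,0,1] end [ 0.5 -0.2  0.4]
```

Tracking is excellent.

Call:
carry_out:
  motion: [-0.049,-0.002,0.003,0,-8.5,0,1,-0.048,-0.002,0.011,0,-8.5,0,1,-0.046,-0.002,0.018,0,-8.5,0,1,-0.043,-0.003,0.024,0,-8.5,0,1,-0.039,-0.003,0.031,0,-4,0,1]

```text
t: 2.35
tool_pos: [0.4477, -0.2857, 0.3975]
orientation: [-1.29, 1.069, -1.065]
force: [-0.3, -1.1, -0.5]
opening: 0.0928
```

Call:
carry_out:
  motion: [-0.037,-0.003,0.033,0,0,0,1,-0.036,-0.003,0.032,0,0,0,1,-0.02,0,0.01,0,0,0,0.2,0,0,0,0,0,0,-0.4,0,0,0,0,0,0,-0.4]

```text
t: 2.85
tool_pos: [0.5067, -0.1713, 0.4053]
orientation: [-1.293, 1.057, -1.058]
force: [-0.7, 0.4, 0.4]
opening: 0.0737
```

```bash
python3 - <<'E'
from h import *
go((.5,-.2,.4),10)
m=imaging.camera_model('wrist'); im=imaging.read_camera('wrist'); cv2.imwrite('pics/w1.png',im)
np.save('w1cam.npy',m,allow_pickle=True)
E
```

```text
t 2.85 pos [ 0.5067 -0.1713  0.4053] d world [-0.0067 -0.0287 -0.0053] d tool mm [ 26.8   5.2 -12.4] rot [-0.24  1.62 -0.18] F [-0.7  0.4  0.4] op 0.0737 q6 [-0.43 -0.04  1.29  0.01  1.88 -0.63]
```

View pics/w1.png

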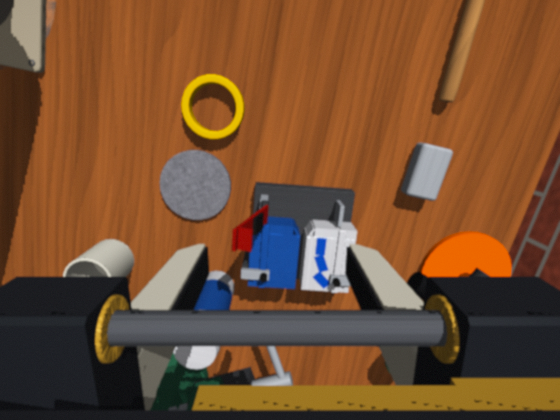

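```bash
python3 - <<'E'
import cv2
a=cv2.imread('pics/w1.png')[170:310,220:370]
cv2.imwrite('pics/w1c.png',cv2.resize(a,None,fx=4.2,fy=4.2,interpolation=cv2.INTER_CUBIC))
E
```

```text
(no output)
```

View pics/w1c.png

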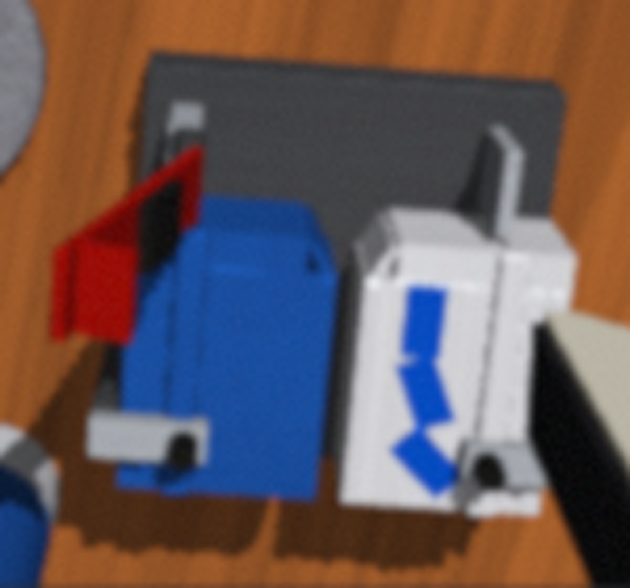

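```bash
cat > fit2.py <<'E'
from h import *
from fit1 import fit,A2,B2,ms,md
mw=np.load('w1cam.npy',allow_pickle=True).item()
def W(u,v): return np.array([u/4.2+220,v/4.2+170])
fx=fit([(mw,(-55,-86,30),W(150,55)),(mw,(-55,86,30),W(563,85)),(mw,(110,-5.5,76),W(317,498)),(mw,(110,5.5,76),W(342,503)),(mw,(16,-5.5,76),W(333,275)),(mw,(16,5.5,76),W(357,277)),
(ms,(-55,-86,30),A2(455,350)),(ms,(-55,86,30),A2(303,485)),(ms,(-55,86,0),A2(305,518)),(md,(-55,86,30),B2(82,470)),(md,(-55,86,0),B2(85,505)),(md,(-55,-86,30),B2(378,527)),(md,(-55,-86,0),B2(380,567))],[.55,-.27,-1.45])
fxw=fit([(mw,(-55,-86,30),W(150,55)),(mw,(-55,86,30),W(563,85)),(mw,(110,-5.5,76),W(317,498)),(mw,(110,5.5,76),W(342,503)),(mw,(16,-5.5,76),W(333,275)),(mw,(16,5.5,76),W(357,277))],[.55,-.27,-1.45])
np.save('fx.npy',fx); np.save('fxw.npy',fxw)
im=cv2.imread('pics/w1.png')[170:310,220:370]; v=cv2.resize(im,None,fx=4.2,fy=4.2,interpolation=cv2.INTER_CUBIC)
def flap(th):
    c,s=np.cos(th),np.sin(th); return [[x,-62+c*r,78+s*r] for r in(0,138) for x in(-36,-8)]
fb=[box(-55,115,-86,86,0,30),box(0,110,5.5,70,30,76),box(0,110,-70,-5.5,30,76),box(-36,-8,55,61,30,70)]
E=[(0,1),(2,3),(4,5),(6,7),(0,2),(1,3),(4,6),(5,7),(0,4),(1,5),(2,6),(3,7)]
for b in fb:
    q=(proj(mw,tf(fx,b/1000))-[220,170])*4.2
    for i,j in E: cv2.line(v,tuple(np.int32(q[i])),tuple(np.int32(q[j])),(0,255,255),1)
for th,c in((1.57,(255,0,255)),(1.9,(0,255,0))):
    q=(proj(mw,tf(fx,np.array(flap(th))/1000))-[220,170])*4.2
    for i,j in((0,1),(0,2),(1,3),(2,3)): cv2.line(v,tuple(np.int32(q[i])),tuple(np.int32(q[j])),c,2)
cv2.imwrite('pics/w1o.png',v)
E
python3 fit2.py
```

```text
[ 0.4772  0.3971 -1.3938] -79.85900477829703
[[-1.2, -0.4], [-0.2, -1.0], [-0.2, 0.7], [-0.1, 1.5], [-0.6, 0.1], [0.3, -0.4], [-0.2, 0.6], [-0.5, 0.2], [-1.0, -1.0]]
[ 0.5668 -0.259  -1.4525] -83.22358500629834
[[0.1, -2.0], [-0.5, 0.1], [0.2, -0.3], [-0.2, -1.3], [-0.9, 0.7], [0.7, -0.1], [-0.4, 1.3]]
[ 0.5692 -0.2571 -1.4321] -82.05352981700243
[[-2.2, 1.1], [0.3, 0.4], [-0.8, -0.6], [-0.3, -1.4], [-0.0, 0.4], [1.0, 0.3], [-0.2, -1.8], [-0.0, 0.7], [0.7, 0.3], [-0.9, -1.0], [-1.6, 1.0], [0.3, -0.2], [-0.8, 1.2]]
[ 0.5695 -0.2567 -1.4332] -82.11743262160407
[[-2.0, 0.9], [0.6, 0.3], [-0.6, -0.7], [-0.1, -1.5], [0.2, 0.2], [1.3, 0.2]]
```

View pics/w1o.png

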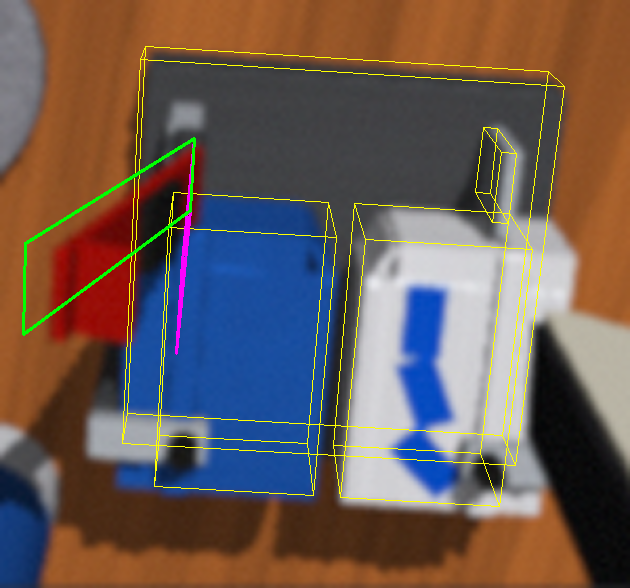

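```bash
python3 - <<'E'
from h import *
plan((.5395,.25,.30),10.1,10)
E
```

```text
t 2.9 pos [ 0.5066 -0.1716  0.4053] d world [ 0.0329  0.4216 -0.1053] d tool mm [-406.   107.2  116.3] rot [-0.25  1.48 -0.2 ] F [ 0.3  0.4 -0.4] op 0.0692 q6 [-0.43 -0.04  1.29  0.01  1.88 -0.63]
[-0.0466,0.0123,0.0133,-0.25,1.48,-0.2,1, -0.047,0.0121,0.0122,0,0,0,1, -0.047,0.0121,0.0122,0,0,0,1, -0.047,0.0121,0.0122,0,0,0,1, -0.047,0.0121,0.0122,0,0,0,1, -0.047,0.0121,0.0122,0,0,0,1, -0.047,0.0121,0.0122,0,0,0,1, -0.047,0.0121,0.0122,0,0,0,1, -0.0333,0.0086,0.0087,0,0,0,1, 0,0,0,0,0,0,1] end [0.5395 0.25   0.3   ]
```

Call:
carry_out:
  motion: [-0.047,0.012,0.013,0,1.5,0,-0.1,-0.047,0.012,0.012,0,0,0,-0.1,-0.047,0.012,0.012,0,0,0,-0.1,-0.047,0.012,0.012,0,0,0,-0.1,-0.047,0.012,0.012,0,0,0,-0.1]

```text
t: 3.4
tool_pos: [0.5268, 0.0631, 0.3448]
orientation: [-1.273, 1.092, -1.1]
force: [0.5, 0.2, -0.9]
opening: 0.0423
```

Call:
carry_out:
  motion: [-0.047,0.012,0.012,0,0,0,-0.1,-0.047,0.012,0.012,0,0,0,-0.1,-0.047,0.012,0.012,0,0,0,-0.1,-0.033,0.009,0.009,0,0,0,-0.1,0,0,0,0,0,0,-0.1]

```text
t: 3.9
tool_pos: [0.5466, 0.2449, 0.2946]
orientation: [-1.274, 1.099, -1.105]
force: [0.3, -0.4, -0.7]
opening: 0.0419
```

```bash
cat >> h.py <<'E'
EDG=[(0,1),(2,3),(4,5),(6,7),(0,2),(1,3),(4,6),(5,7),(0,4),(1,5),(2,6),(3,7)]
def shot(name,n='wrist'):
    m=imaging.camera_model(n); im=imaging.read_camera(n); cv2.imwrite(f'pics/{name}.png',im); np.save(f'{name}.npy',m,allow_pickle=True); return im,m
def overlay(im,m,items,crop,S,name):
    x0,y0,x1,y1=crop; v=cv2.resize(im[y0:y1,x0:x1],None,fx=S,fy=S,interpolation=cv2.INTER_CUBIC)
    for bs,p,c in items:
        for b in bs:
            q=(proj(m,tf(p,b/1000))-[x0,y0]+.5)*S
            for i,j in EDG: cv2.line(v,tuple(np.int32(q[i])),tuple(np.int32(q[j])),c,1)
    cv2.imwrite(f'pics/{name}.png',v)
GB=[box(-95,-15,-12,12,0,40),box(-15,95,-4,4,0,36),box(19,31,-4,4,0,36)]
FB=[box(-55,115,-86,86,0,30),box(0,110,14.5,70,30,76),box(0,110,-70,-14.5,30,76),box(16,110,5.5,70,30,76),box(16,110,-70,-5.5,30,76),box(-36,-8,55,61,30,70)]
RB=[box(-56,56,-72,72,0,15)]+[box(-56,56,a,b,0,59) for a,b in((64,72),(28,36),(-36,-28),(-72,-64))]
E
python3 - <<'E'
from h import *
go((.5395,.333,.15),10.1)
im,m=shot('w2'); rk=np.load('rk.npy'); g=tf(rk,[[.047,.05,.015]])[0]
overlay(im,m,[(GB,[g[0],g[1],rk[2],.015],(255,0,255)),(RB,rk,(0,255,0))],(130,0,430,280),2.1,'w2o')
E
```

```text
t 3.9 pos [0.5466 0.2449 0.2946] d world [-0.0071  0.0881 -0.1446] d tool mm [-88.5 144.4   5.2] rot [-0.16 -1.8   0.14] F [ 0.3 -0.4 -0.7] op 0.0419 q6 [ 0.34  0.11  1.35 -0.    1.69  0.19]
```

View pics/w2.png

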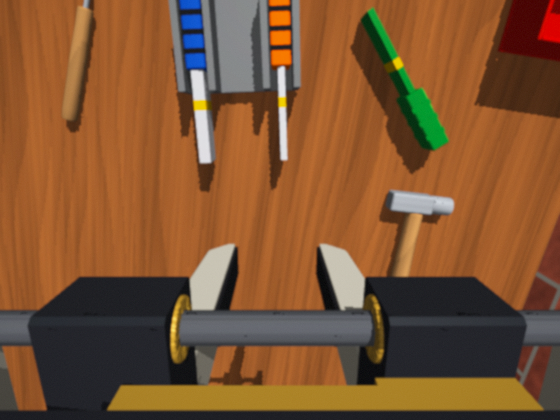

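View pics/w2o.png

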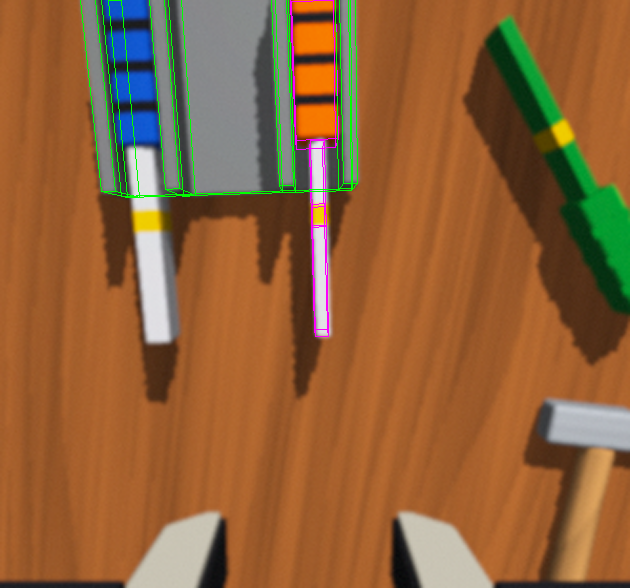

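Call:
carry_out:
  motion: [-0.03,0.035,0.002,0,-1.8,0,-0.1,-0.03,0.035,0,0,0,0,-0.1,-0.03,0.035,0,0,0,0,-0.1,0,0.035,0,0,0,0,-0.1,0,0,0,0,0,0,-0.1]

```text
t: 4.45
tool_pos: [0.5424, 0.3238, 0.1554]
orientation: [-1.277, 1.077, -1.097]
force: [-1.2, -0.8, -1.3]
opening: 0.0418
```

```bash
python3 - <<'E'
from h import *
go((.5395,.333,.037),10.1)
im,m=shot('w3'); rk=np.load('rk.npy'); g=tf(rk,[[.047,.05,.015]])[0]
overlay(im,m,[(GB,[g[0],g[1],rk[2],.015],(255,0,255)),(RB,rk,(0,255,0))],(130,0,430,280),2.1,'w3o')
E
```

```text
t 4.45 pos [0.5424 0.3238 0.1554] d world [-0.0029  0.0092 -0.1184] d tool mm [-10.2 118.4  -2.8] rot [-0.67 -0.73  0.33] F [-1.2 -0.8 -1.3] op 0.0418 q6 [ 0.46  0.23  1.46 -0.01  1.44  0.3 ]
```

View pics/w3o.png

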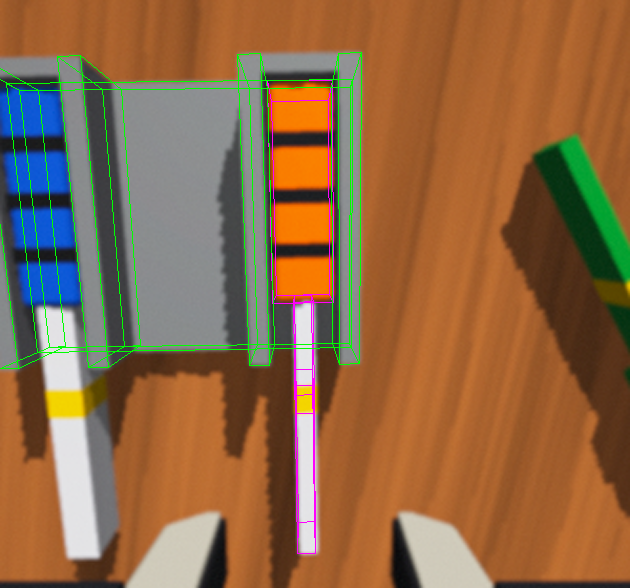

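Call:
carry_out:
  motion: [-0.01,0.03,-0.003,-0.6,-0.7,0.3,-0.1,0,0.03,0,0,0,0,-0.1,0,0.03,0,0,0,0,-0.1,0,0.022,0,0,0,0,-0.1,0,0.005,0,0,0,0,-0.1]

```text
t: 5.0
tool_pos: [0.5554, 0.3304, 0.0583]
orientation: [-1.256, 1.071, -1.093]
force: [-0.2, -0.4, -0.4]
opening: 0.0421
```

```bash
python3 - <<'E'
from h import *
go((.5395,.333,.037),10.1)
E
```

```text
t 5.0 pos [0.5554 0.3304 0.0583] d world [-0.0159  0.0026 -0.0213] d tool mm [ -5.   20.9 -15.8] rot [-1.65 -0.63 -0.38] F [-0.2 -0.4 -0.4] op 0.0421 q6 [ 0.46  0.33  1.53 -0.    1.26  0.29]
```

Call:
carry_out:
  motion: [-0.002,0,-0.008,-0.8,-0.3,-0.2,-0.1,-0.002,0,-0.008,-0.8,-0.3,-0.2,-0.1,0,0.005,0,0,0,0,-0.1,0,0,0,0,0,0,-0.1,0,0,0,0,0,0,-0.1]

```text
t: 5.5
tool_pos: [0.5438, 0.332, 0.0629]
orientation: [-1.277, 1.075, -1.083]
force: [0.8, 0.3, 0.1]
opening: 0.0418
```

```bash
python3 - <<'E'
from h import *
go((.5395,.333,.037),10.1)
E
```

```text
t 5.5 pos [0.5438 0.332  0.0629] d world [-0.0043  0.001  -0.0259] d tool mm [-1.7 25.8 -4.3] rot [-0.58 -0.15 -0.13] F [0.8 0.3 0.1] op 0.0418 q6 [ 0.47  0.32  1.53 -0.    1.28  0.29]
```

Call:
carry_out:
  motion: [-0.001,0.01,-0.003,-0.5,0,0,-0.1,0,0.01,-0.001,0,0,0,-0.1,0,0.006,0,0,0,0,-0.1,0,0,0,0,0,0,-0.1,0,0,0,0,0,0,-0.1]

```text
t: 6.0
tool_pos: [0.5389, 0.3324, 0.0339]
orientation: [-1.286, 1.081, -1.078]
force: [-0.2, -0.4, -0.7]
opening: 0.0424
```

```bash
python3 - <<'E'
from h import *
go((.5395,.333,.037),10.1)
E
```

```text
t 6.0 pos [0.5389 0.3324 0.0339] d world [0.0006 0.0006 0.0031] d tool mm [-0.5 -3.1  0.7] rot [ 0.02 -0.12 -0.11] F [-0.2 -0.4 -0.7] op 0.0424 q6 [0.47 0.35 1.55 0.   1.24 0.3 ]
```

Call:
carry_out:
  motion: [0,-0.002,0,0,0,0,-1,0,0,0,0,0,0,-1,0,0,0,0,0,0,-1,0,0,0,0,0,0,-1,0,0,0,0,0,0,-1]
  squeeze: 50

```text
t: 6.5
tool_pos: [0.5395, 0.3326, 0.0369]
orientation: [-1.284, 1.081, -1.079]
force: [0.1, -0.3, 0.0]
opening: 0.0067
```

Call:
carry_out:
  motion: [0,0,0,0,0,0,-1,0,0,0,0,0,0,-1,0,0,0,0,0,0,-1,0,-0.01,0,0,0,0,-1,0,-0.02,0,0,0,0,-1]

```text
t: 7.0
tool_pos: [0.5372, 0.3313, 0.0648]
orientation: [-1.29, 1.083, -1.078]
force: [0.5, 0.1, 0.2]
opening: 0.0005
```

```bash
python3 - <<'E'
from h import *
go((.5395,.333,.11),10.1)
im,m=shot('s4','side');im,m=shot('w4')
E
```

```text
t 7.0 pos [0.5372 0.3313 0.0648] d world [0.0023 0.0017 0.0452] d tool mm [ -1.3 -45.2   2.3] rot [ 0.27 -0.12 -0.03] F [0.5 0.1 0.2] op 0.0005 q6 [0.47 0.32 1.53 0.   1.3  0.3 ]
```

View pics/s4.png

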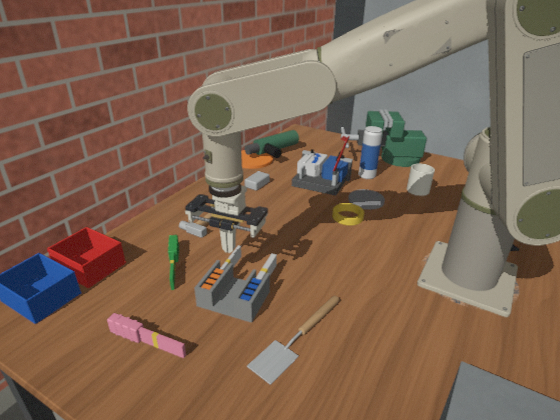

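View pics/w4.png

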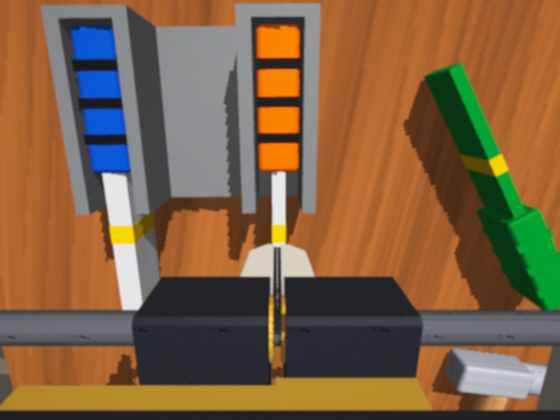

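```bash
python3 - <<'E'
from h import *
im,m=shot('c4','scene')
s=cv2.imread('pics/s4.png')[180:320,170:290]; c=im[215:315,290:410]
a=cv2.resize(s,(390,455),interpolation=cv2.INTER_CUBIC); b=cv2.resize(c,(400,333),interpolation=cv2.INTER_CUBIC)
v=np.zeros((455,800,3),np.uint8); v[:,:390]=a; v[:333,400:]=b; cv2.imwrite('pics/z4.png',v)
go((0.5372,0.3313,0.0648),10.1)
E
```

```text
t 7.15 pos [0.54   0.3328 0.068 ] d world [-0.0028 -0.0015 -0.0032] d tool mm [ 1.   3.2 -3. ] rot [-0.12 -0.12 -0.15] F [0.3 0.1 0. ] op 0.0003 q6 [0.47 0.31 1.53 0.   1.3  0.3 ]
```

View pics/z4.png

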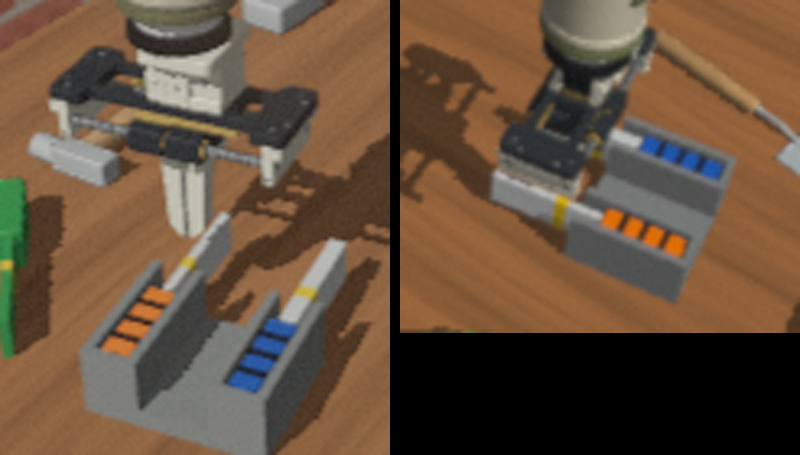

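```bash
python3 - <<'E'
from h import *
s=robot.read_state(); Rc=R.from_rotvec(s['orientation']).as_matrix()
rk=np.load('rk.npy'); g=tf(rk,[[.047,.05,.015]])[0]; print(g, np.degrees(rk[2]))
tip=s['tool_pos']+Rc@[0,.019,0]; print(tip)
for n,f in(('scene','c4'),('side','s4'),('wrist','w4')):
    im=cv2.imread(f'pics/{f}.png'); m=imaging.camera_model(n) if n!='wrist' else np.load('w4.npy',allow_pickle=True).item()
    q=proj(m,np.array([tip,s['tool_pos']]))
    x,y=q[0].astype(int); x0,y0=max(0,x-65),max(0,y-65)
    S=4
    v=cv2.resize(im[y0:y0+130,x0:x0+130],None,fx=S,fy=S,interpolation=cv2.INTER_CUBIC)
    for k,c in((0,(0,0,255)),(1,(0,255,0))): cv2.circle(v,tuple(np.int32((q[k]-[x0,y0])*S)),4,c,-1)
    for b in GB:
        qq=(proj(m,tf([g[0],g[1],rk[2],.015],b/1000))-[x0,y0]+.5)*S
        for i,j in EDG: cv2.line(v,tuple(np.int32(qq[i])),tuple(np.int32(qq[j])),(255,0,255),1)
    cv2.imwrite(f'pics/t_{n}.png',v)
a=[cv2.imread(f'pics/t_{n}.png') for n in('scene','side')]
cv2.imwrite('pics/t.png',cv2.resize(np.hstack(a),(800,400)))
E
```

```text
[0.53472288 0.35959003 0.015     ] -79.85900477829703
[0.53998156 0.3328148  0.04898086]
```

View pics/t.png

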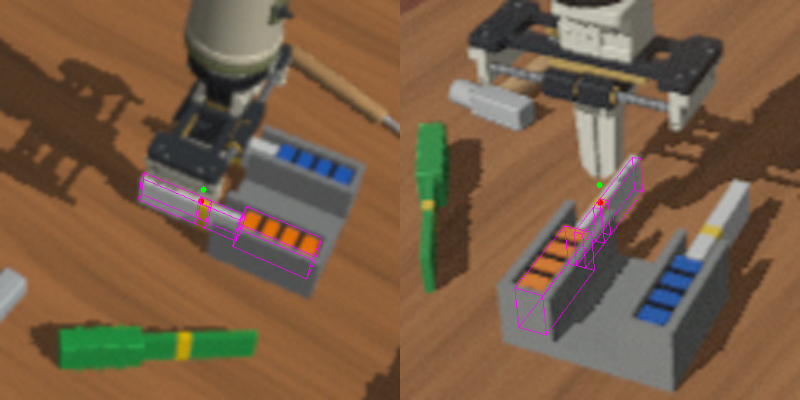

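```bash
python3 - <<'E'
from h import *
print(robot.tips_ahead, [a for a in dir(robot) if a[0]!='_'])
s=robot.read_state(); Rc=R.from_rotvec(s['orientation']).as_matrix(); P=s['tool_pos']
for n,f in(('scene','c4'),('side','s4')):
    im=cv2.imread(f'pics/{f}.png'); m=imaging.camera_model(n)
    x,y=proj(m,P)[0].astype(int); x0,y0=max(0,x-35),max(0,y-50); S=9
    v=cv2.resize(im[y0:y0+65,x0:x0+70],None,fx=S,fy=S,interpolation=cv2.INTER_CUBIC)
    for k in range(-60,21,10):
        q=(proj(m,P+Rc@[0,k/1000,0])[0]-[x0,y0]+.5)*S; cv2.circle(v,tuple(np.int32(q)),3,(0,0,255) if k else (0,255,0),-1)
    cv2.imwrite(f'pics/u_{n}.png',v)
E
```

```text
0.019 ['IKError', 'close_job', 'read_state', 'tips_ahead']
```

View pics/u_side.png

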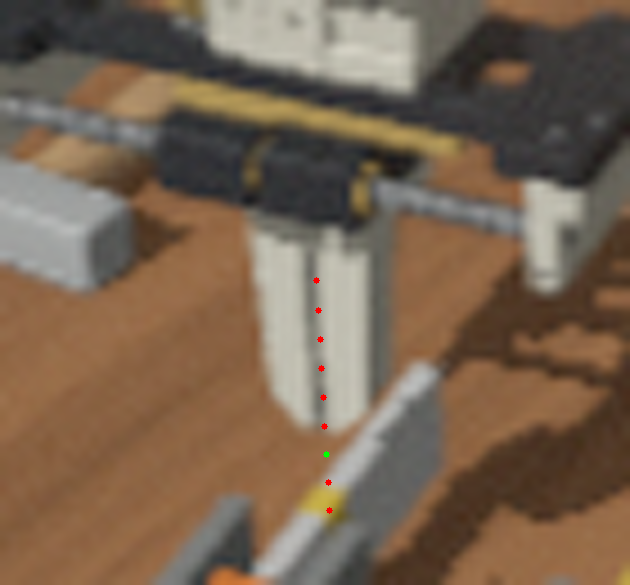

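View pics/u_scene.png

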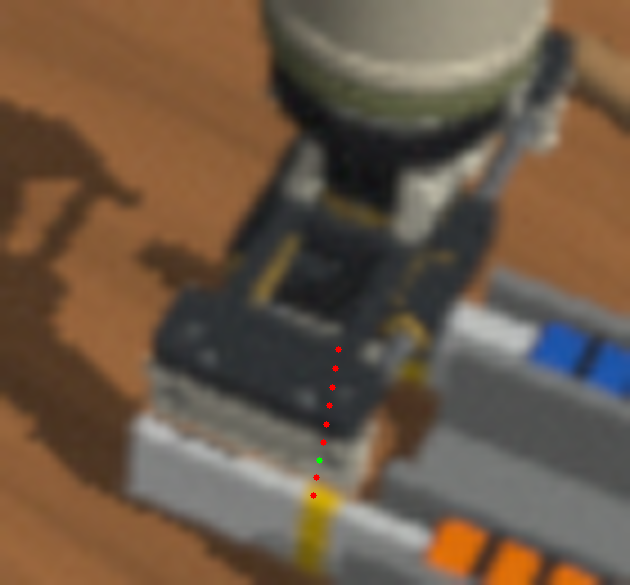

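Call:
carry_out:
  motion: [0,-0.02,0,0,0,0,-0.1,0,0,0,0,0,0,-0.1,0,0,0,0,0,0,-0.1,0,0,0,0,0,0,-0.1,0,0,0,0,0,0,-0.1]

```text
t: 7.65
tool_pos: [0.5381, 0.3318, 0.084]
orientation: [-1.287, 1.082, -1.078]
force: [0.6, 0.4, 0.5]
opening: 0.0358
```

```bash
python3 - <<'E'
from h import *
go((.5395,.333,.032),10.1)
im,m=shot('w5'); im,m=shot('s5','side')
s=robot.read_state(); Rc=R.from_rotvec(s['orientation']).as_matrix(); P=s['tool_pos']
x,y=proj(m,P)[0].astype(int); x0,y0=max(0,x-35),max(0,y-50); S=9
v=cv2.resize(im[y0:y0+65,x0:x0+70],None,fx=S,fy=S,interpolation=cv2.INTER_CUBIC)
for k in range(-60,21,10):
        q=(proj(m,P+Rc@[0,k/1000,0])[0]-[x0,y0]+.5)*S; cv2.circle(v,tuple(np.int32(q)),3,(0,0,255) if k else (0,255,0),-1)
cv2.imwrite(f'pics/s5c.png',v)
E
```

```text
t 7.65 pos [0.5381 0.3318 0.084 ] d world [ 0.0014  0.0012 -0.052 ] d tool mm [-0.9 52.   1.7] rot [ 0.11 -0.13 -0.08] F [0.6 0.4 0.5] op 0.0358 q6 [0.47 0.3  1.52 0.   1.33 0.3 ]
```

View pics/s5c.png

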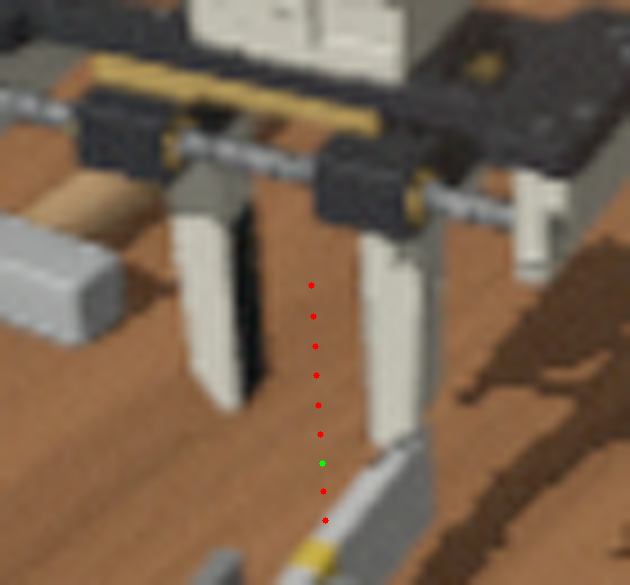

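View pics/w5.png

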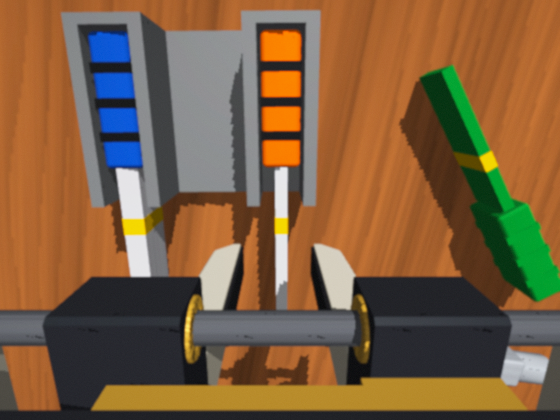

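Call:
carry_out:
  motion: [0,0.02,0.001,0,0,0,-0.1,0,0.02,0.001,0,0,0,-0.1,0,0.006,0,0,0,0,-0.1,0,0,0,0,0,0,-0.1,0,0,0,0,0,0,-0.1]

```text
t: 8.25
tool_pos: [0.54, 0.3322, 0.0366]
orientation: [-1.287, 1.082, -1.078]
force: [0.0, -0.2, 0.6]
opening: 0.0418
```

```bash
cat >> h.py <<'E'
def sidefing(name,n='side'):
    im,m=shot(name+'_',n); s=robot.read_state(); Rc=R.from_rotvec(s['orientation']).as_matrix(); P=s['tool_pos']
    x,y=proj(m,P)[0].astype(int); x0,y0=max(0,x-35),max(0,y-50); S=9
    v=cv2.resize(im[y0:y0+65,x0:x0+70],None,fx=S,fy=S,interpolation=cv2.INTER_CUBIC)
    for k in range(-60,21,10):
        q=(proj(m,P+Rc@[0,k/1000,0])[0]-[x0,y0]+.5)*S; cv2.circle(v,tuple(np.int32(q)),3,(0,0,255) if k else (0,255,0),-1)
    cv2.imwrite(f'pics/{name}.png',v)
E
python3 - <<'E'
from h import *
go((.5395,.333,.008),10.1)
sidefing('s6')
E
```

```text
t 8.25 pos [0.54   0.3322 0.0366] d world [-0.0005  0.0008 -0.0286] d tool mm [-0.8 28.6 -0.3] rot [ 0.13 -0.12 -0.07] F [ 0.  -0.2  0.6] op 0.0418 q6 [0.47 0.35 1.54 0.   1.25 0.29]
```

View pics/s6.png

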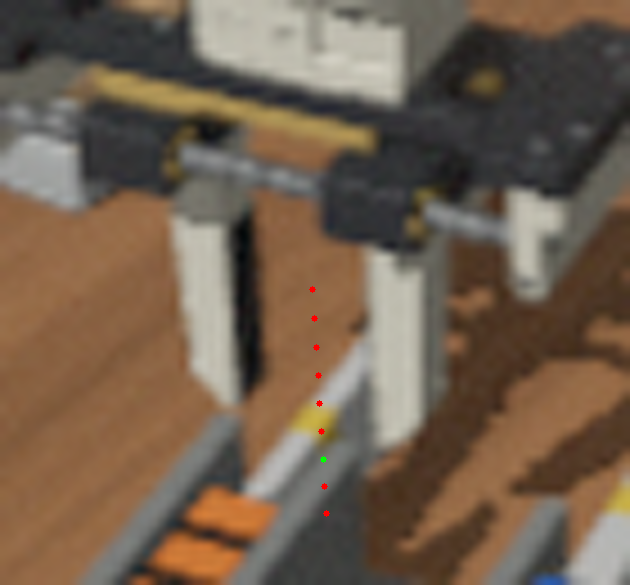

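Call:
carry_out:
  motion: [0,0.008,0,0,0,0,-0.1,0,0.008,0,0,0,0,-0.1,0,0.004,0,0,0,0,-0.1,0,0,0,0,0,0,-0.1,0,0,0,0,0,0,-0.1]

```text
t: 8.8
tool_pos: [0.5415, 0.333, 0.0174]
orientation: [-1.284, 1.08, -1.079]
force: [0.6, -0.9, 0.1]
opening: 0.0418
```

```bash
python3 - <<'E'
from h import *
go((.5395,.333,.008),10.1)
sidefing('s7')
E
```

```text
t 8.8 pos [0.5415 0.333  0.0174] d world [-0.002  -0.     -0.0094] d tool mm [-0.3  9.4 -2. ] rot [-0.08 -0.12 -0.14] F [ 0.6 -0.9  0.1] op 0.0418 q6 [0.47 0.37 1.55 0.   1.21 0.29]
```

View pics/s7.png

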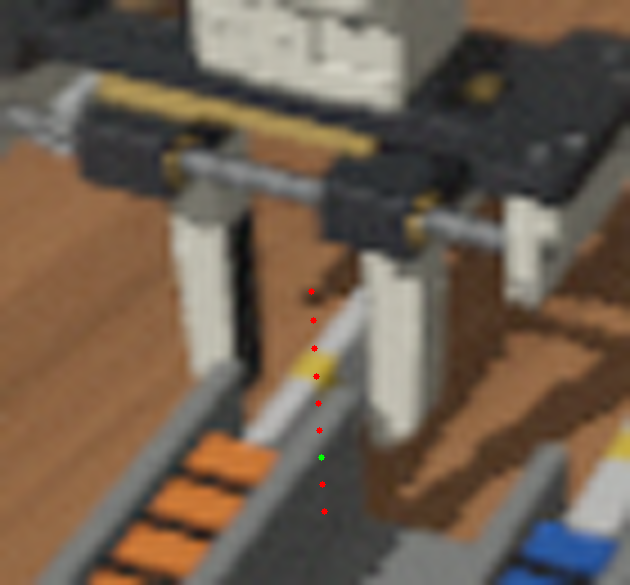

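Call:
carry_out:
  motion: [0,0.004,-0.001,0,0,0,-0.1,0,0.003,0,0,0,0,-1,0,0,0,0,0,0,-1,0,0,0,0,0,0,-1,0,0,0,0,0,0,-1]

```text
t: 9.35
tool_pos: [0.5407, 0.333, 0.0102]
orientation: [-1.283, 1.08, -1.079]
force: [-0.1, 0.5, 0.5]
opening: 0.0143
```

Call:
carry_out:
  motion: [0,0,0,0,0,0,-1,0,0,0,0,0,0,-1,0,0,0,0,0,0,-1,0,0,0,0,0,0,-1,0,0,0,0,0,0,-1]

```text
t: 9.85
tool_pos: [0.5407, 0.333, 0.0103]
orientation: [-1.283, 1.08, -1.079]
force: [0.2, 0.3, 0.1]
opening: 0.0079
```

```bash
python3 - <<'E'
from h import *
go((.5395,.333,.08),10.1)
sidefing('s8'); shot('w8')
E
```

```text
t 9.85 pos [0.5407 0.333  0.0103] d world [-0.0012 -0.      0.0697] d tool mm [ -0.4 -69.7  -1. ] rot [-0.12 -0.12 -0.15] F [0.2 0.3 0.1] op 0.0079 q6 [0.47 0.38 1.56 0.   1.2  0.3 ]
```

View pics/s8.png

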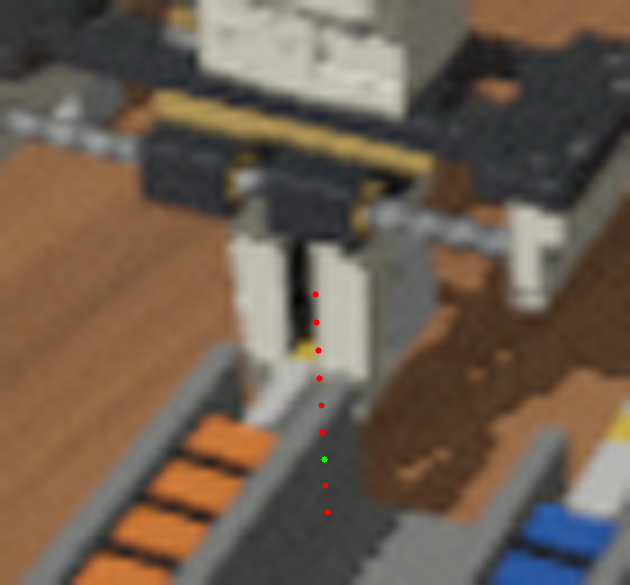

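Call:
carry_out:
  motion: [0,-0.01,0,0,0,0,-1,0,-0.015,0,0,0,0,-1,0,-0.015,0,0,0,0,-1,0,-0.015,0,0,0,0,-1,0,-0.01,0,0,0,0,-1]

```text
t: 10.45
tool_pos: [0.5396, 0.3321, 0.0793]
orientation: [-1.286, 1.081, -1.079]
force: [-0.1, -0.1, -2.1]
opening: 0.0077
```

```bash
python3 - <<'E'
from h import *
go((.5395,.333,.08),10.1)
im,m=shot('s9','side'); cv2.imwrite('pics/s9c.png',cv2.resize(im[160:330,140:310],None,fx=3.5,fy=3.5,interpolation=cv2.INTER_CUBIC))
E
```

```text
t 10.45 pos [0.5396 0.3321 0.0793] d world [-0.0001  0.0009  0.0007] d tool mm [-0.9 -0.7  0. ] rot [ 0.02 -0.12 -0.09] F [-0.1 -0.1 -2.1] op 0.0077 q6 [0.47 0.3  1.52 0.   1.32 0.3 ]
```

View pics/s9c.png

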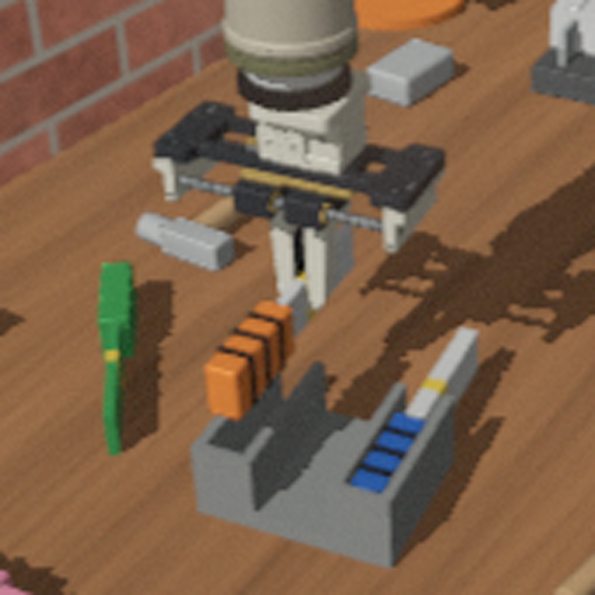

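```bash
python3 - <<'E'
from h import *
m=np.load('w1cam.npy',allow_pickle=True).item()
for n,uv in(('tape',(212,107)),('pad',(195,185)),('hammer end',(448,98)),('dolly',(428,172)),('dolly corner',(410,150))): print(n,onz(m,uv,.02))
plan((.5437,-.057,.095),8,10,-1,.04)
E
```

```text
tape [ 0.38677174 -0.10494024  0.02      ]
pad [ 0.37769356 -0.23816927  0.02      ]
hammer end [ 0.75768222 -0.01402399  0.02      ]
dolly [ 0.76446412 -0.13548445  0.02      ]
dolly corner [ 0.72287674 -0.10605329  0.02      ]
t 10.5 pos [0.5407 0.3327 0.0813] d world [ 0.003  -0.3897  0.0137] d tool mm [384.3 -14.7 -64.5] rot [-0.13  1.97 -0.14] F [ 1.2  1.2 -0.7] op 0.0076 q6 [0.47 0.3  1.51 0.   1.32 0.3 ]
[0.0394,-0.0015,-0.0066,-0.13,1.97,-0.14,-1, 0.0396,-0.0014,-0.0053,0,0,0,-1, 0.0396,-0.0014,-0.0053,0,0,0,-1, 0.0396,-0.0014,-0.0053,0,0,0,-1, 0.0396,-0.0014,-0.0052,0,0,0,-1, 0.0396,-0.0014,-0.0053,0,0,0,-1, 0.0396,-0.0014,-0.0052,0,0,0,-1, 0.0396,-0.0014,-0.0053,0,0,0,-1, 0.0396,-0.0014,-0.0052,0,0,0,-1, 0.0299,-0.0011,-0.004,0,0,0,-1] end [ 0.5437 -0.057   0.095 ]
```

Call:
carry_out:
  motion: [0.025,-0.006,-0.004,0,1,0,-1,0.038,-0.004,-0.005,0,1,0,-1,0.04,-0.002,-0.006,0,0,0,-1,0.04,0,-0.006,0,0,0,-1,0.04,0,-0.006,0,0,0,-1]

```text
t: 11.0
tool_pos: [0.5418, 0.1483, 0.097]
orientation: [-1.265, 1.098, -1.1]
force: [1.4, -0.0, -2.8]
opening: 0.0074
```

```bash
python3 - <<'E'
from h import *
plan((.5437,-.057,.095),8,7,-1,.04)
E
```

```text
t 11.0 pos [0.5418 0.1483 0.097 ] d world [ 0.0019 -0.2053 -0.002 ] d tool mm [203.4   0.7 -28.1] rot [-0.48  0.38 -0.31] F [ 1.4 -0.  -2.8] op 0.0074 q6 [0.17 0.09 1.72 0.01 1.32 0.02]
[0.0396,0.0001,-0.0055,-0.48,0.38,-0.31,-1, 0.0397,0.0004,-0.0052,0,0,0,-1, 0.0397,0.0004,-0.0052,0,0,0,-1, 0.0397,0.0004,-0.0052,0,0,0,-1, 0.0397,0.0004,-0.0052,0,0,0,-1, 0.0052,0.0001,-0.0007,0,0,0,-1, 0,0,0,0,0,0,-1] end [ 0.5437 -0.057   0.095 ]
```

Call:
carry_out:
  motion: [0.04,0,-0.005,-0.5,0.4,-0.3,-1,0.04,0,-0.005,0,0,0,-1,0.04,0,-0.005,0,0,0,-1,0.04,0,-0.005,0,0,0,-1,0.035,0,-0.005,0,0,0,-1]

```text
t: 11.5
tool_pos: [0.5436, -0.0563, 0.0993]
orientation: [-1.271, 1.104, -1.107]
force: [0.7, 0.4, -2.9]
opening: 0.0081
```

Call:
carry_out:
  motion: [0,0,0,0,0,0,-1,0,0,0,0,0,0,-1,0,0,0,0,0,0,-1,0,0,0,0,0,0,-1,0,0,0,0,0,0,-1]

```text
t: 12.0
tool_pos: [0.5435, -0.0588, 0.1003]
orientation: [-1.269, 1.105, -1.111]
force: [1.2, 0.4, -3.0]
opening: 0.0077
```

```bash
python3 - <<'E'
from h import *
go((.5437,-.057,.0),8)
im,m=shot('s10','side'); cv2.imwrite('pics/s10c.png',cv2.resize(im[120:260,220:400],None,fx=4,fy=4,interpolation=cv2.INTER_CUBIC))
im,m=shot('c10','scene'); cv2.imwrite('pics/c10c.png',cv2.resize(im[120:290,150:350],None,fx=3.5,fy=3.5,interpolation=cv2.INTER_CUBIC))
E
```

```text
t 12.0 pos [ 0.5435 -0.0588  0.1003] d world [ 0.0002  0.0018 -0.1003] d tool mm [-1.900e+00  1.003e+02  1.000e-01] rot [-0.19 -0.2   0.08] F [ 1.2  0.4 -3. ] op 0.0077 q6 [-0.2   0.05  1.76 -0.    1.33 -0.34]
```

View pics/s10c.png

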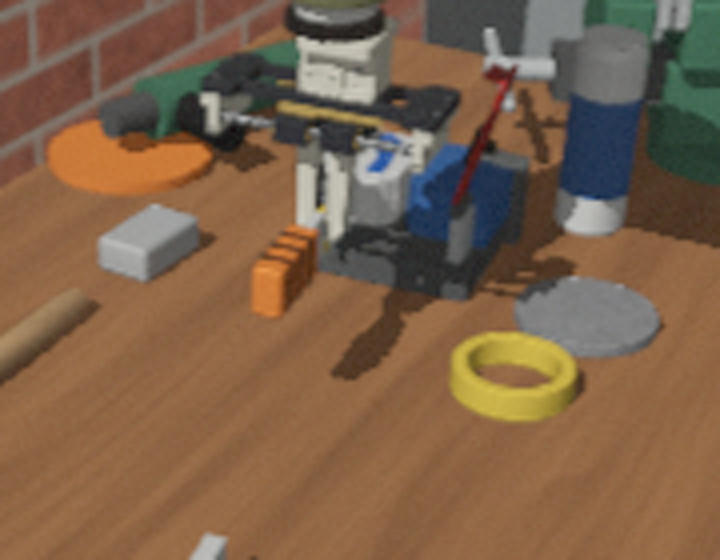

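View pics/c10c.png

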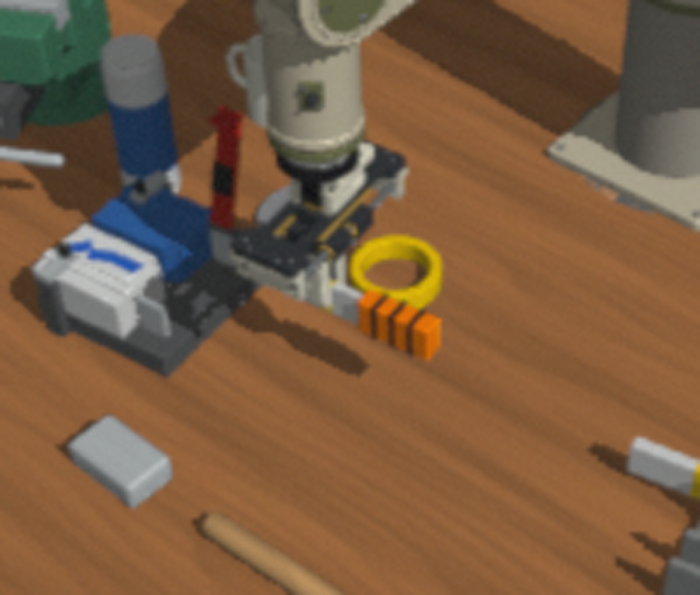

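Call:
carry_out:
  motion: [0,0.02,0,0,0,0,-1,0,0.025,0,0,0,0,-1,0,0.02,0,0,0,0,-1,0,0.01,0,0,0,0,-1,0,0,0,0,0,0,-1]

```text
t: 12.6
tool_pos: [0.5456, -0.0565, 0.0245]
orientation: [-1.269, 1.1, -1.11]
force: [-0.1, 1.0, -1.1]
opening: 0.0076
```

```bash
python3 - <<'E'
from h import *
go((.5437,-.057,-.0045),8)
E
```

```text
t 12.6 pos [ 0.5456 -0.0565  0.0245] d world [-0.0019 -0.0005 -0.029 ] d tool mm [ 0.2 29.  -2.1] rot [-0.37  0.05  0.13] F [-0.1  1.  -1.1] op 0.0076 q6 [-0.2   0.14  1.81 -0.    1.18 -0.34]
```

Call:
carry_out:
  motion: [0,0.008,0,-0.3,0,0,-1,0,0.008,0,0,0,0,-1,0,0.006,0,0,0,0,-1,0,0,0,0,0,0,-1,0,0,0,0,0,0,-1]

```text
t: 13.1
tool_pos: [0.5479, -0.0566, 0.0036]
orientation: [-1.272, 1.1, -1.109]
force: [-0.2, -1.2, -2.9]
opening: 0.0078
```

```bash
python3 - <<'E'
from h import *
go((.5437,-.057,-.0045),8)
E
```

```text
t 13.1 pos [ 0.5479 -0.0566  0.0036] d world [-0.0042 -0.0004 -0.0081] d tool mm [-0.2  8.  -4.3] rot [-0.25  0.08  0.2 ] F [-0.2 -1.2 -2.9] op 0.0078 q6 [-0.19  0.18  1.81 -0.    1.14 -0.33]
```

Call:
carry_out:
  motion: [0,0.003,0,-0.2,0,0.1,-1,0,0.002,0,0,0,0,-1,0,0.001,0,0,0,0,-1,0,0,0,0,0,0,-1,0,0,0,0,0,0,-1]

```text
t: 13.6
tool_pos: [0.5489, -0.0569, -0.0018]
orientation: [-1.272, 1.102, -1.108]
force: [-0.6, 1.1, -3.3]
opening: 0.0078
```

Call:
carry_out:
  motion: [0,0.002,0,0,0,0,-1,0,0.001,0,0,0,0,-1,0,0,0,0,0,0,-1,0,0,0,0,0,0,-1,0,0,0,0,0,0,-1]

```text
t: 14.1
tool_pos: [0.5494, -0.057, -0.0043]
orientation: [-1.272, 1.101, -1.108]
force: [-0.2, -0.8, -0.4]
opening: 0.0076
```

Call:
carry_out:
  motion: [0,0.001,0,0,0,0,-1,0,0,0,0,0,0,-1,0,0,0,0,0,0,-1,0,0,0,0,0,0,-1,0,0,0,0,0,0,-1]

```text
t: 14.6
tool_pos: [0.5496, -0.0569, -0.0045]
orientation: [-1.271, 1.101, -1.108]
force: [-1.1, -0.4, 0.6]
opening: 0.0077
```

```bash
python3 - <<'E'
from h import *
go((.5437,-.057,-.0045),8)
im,m=shot('s11','side'); cv2.imwrite('pics/s11c.png',cv2.resize(im[120:260,220:400],None,fx=4,fy=4,interpolation=cv2.INTER_CUBIC))
E
```

```text
t 14.6 pos [ 0.5496 -0.0569 -0.0045] d world [-0.0059 -0.0001  0.    ] d tool mm [-0.8 -0.1 -5.9] rot [-0.21  0.08  0.14] F [-1.1 -0.4  0.6] op 0.0077 q6 [-0.2   0.2   1.81 -0.    1.13 -0.34]
```

View pics/s11c.png

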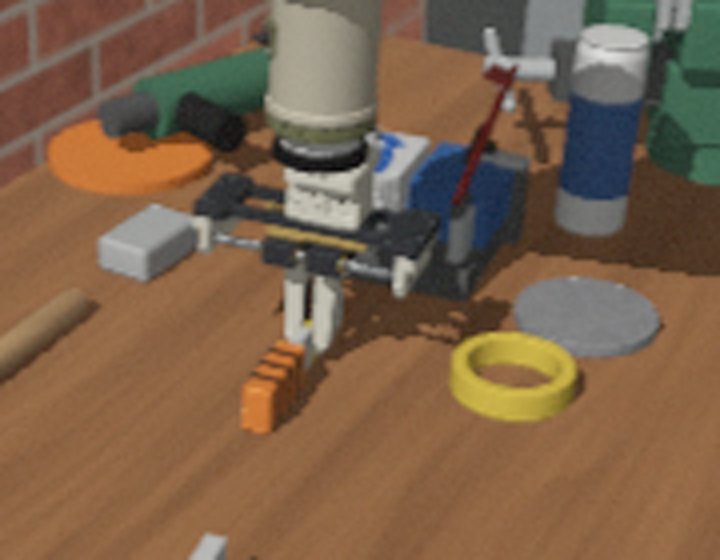

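Call:
carry_out:
  motion: [0,0,0,0,0,0,-0.3,0,0,0,0,0,0,-0.3,0,0,0,0,0,0,-0.3,0,0,0,0,0,0,-0.3,0,-0.01,0,0,0,0,-0.3]

```text
t: 15.15
tool_pos: [0.5492, -0.0569, 0.0048]
orientation: [-1.272, 1.102, -1.108]
force: [-0.8, 0.1, -0.7]
opening: 0.0322
```

```bash
python3 - <<'E'
from h import *
go((.5437,-.057,.08),8)
im,m=shot('s12','side'); cv2.imwrite('pics/s12c.png',cv2.resize(im[120:260,220:400],None,fx=4,fy=4,interpolation=cv2.INTER_CUBIC))
E
```

```text
t 15.15 pos [ 0.5492 -0.0569  0.0048] d world [-0.0055 -0.0001  0.0752] d tool mm [ -0.5 -75.2  -5.2] rot [-0.16  0.06  0.13] F [-0.8  0.1 -0.7] op 0.0322 q6 [-0.2   0.19  1.8  -0.    1.15 -0.34]
```

View pics/s12c.png

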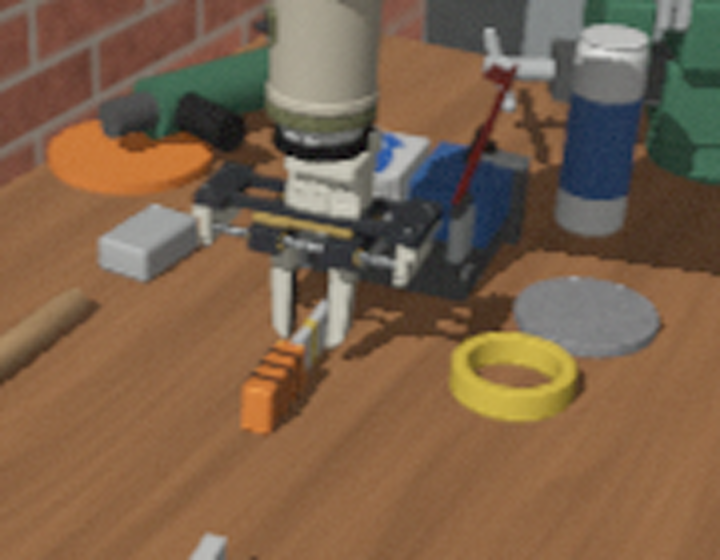

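Call:
carry_out:
  motion: [0,-0.03,0,0,0,0,0.3,0,-0.03,0,0,0,0,0.3,-0.025,-0.015,0,0,0,0,0.3,-0.03,0,0,0,0,0,0.3,-0.025,0,0,0,0,0,0.3]

```text
t: 15.7
tool_pos: [0.5417, 0.0211, 0.09]
orientation: [-1.264, 1.098, -1.118]
force: [0.8, 0.2, -0.7]
opening: 0.0603
```

```bash
python3 - <<'E'
from h import *
s=go((.5437,-.057,.08),8)
im,m=shot('w13')
fx=np.load('fx.npy')
g=np.array([.5496,-.0569])-.027*np.array([np.cos(np.radians(-82)),np.sin(np.radians(-82))]); print(g)
overlay(im,m,[(GB,[g[0],g[1],np.radians(-82)],(255,0,255)),(FB,fx,(0,255,255))],(130,100,430,380),2.1,'w13o')
E
```

```text
t 15.7 pos [0.5417 0.0211 0.09  ] d world [ 0.002  -0.0781 -0.01  ] d tool mm [77.6 10.3 -8.7] rot [-0.7  -0.23  0.3 ] F [ 0.8  0.2 -0.7] op 0.0603 q6 [-0.05  0.04  1.79 -0.    1.3  -0.19]
[ 0.54584233 -0.03016276]
```

View pics/w13.png

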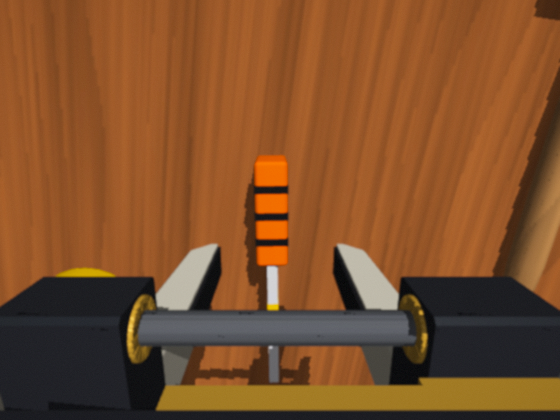

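View pics/w13o.png

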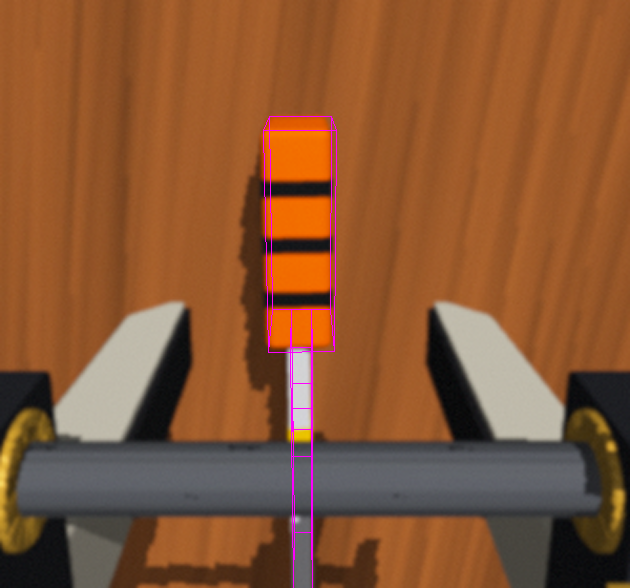

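```bash
python3 - <<'E'
from h import *
plan((.5358,.0353,.025),8,6,.3,.025)
E
```

```text
t 15.75 pos [0.5415 0.0245 0.0902] d world [-0.0057  0.0108 -0.0652] d tool mm [-11.7  65.1  -4.9] rot [-0.73 -0.15  0.19] F [0.3 2.  0.8] op 0.0601 q6 [-0.05  0.04  1.79 -0.    1.3  -0.19]
[-0.0044,0.0245,-0.0019,-0.73,-0.15,0.19,0.3, -0.0044,0.0246,-0.0015,0,0,0,0.3, -0.0028,0.016,-0.001,0,0,0,0.3, 0,0,0,0,0,0,0.3, 0,0,0,0,0,0,0.3, 0,0,0,0,0,0,0.3] end [0.5358 0.0353 0.025 ]
```

Call:
carry_out:
  motion: [-0.004,0.015,-0.002,-0.7,0,0.2,0.3,-0.004,0.02,-0.002,0,0,0,0.3,-0.003,0.02,-0.002,0,0,0,0.3,0,0.01,0,0,0,0,0.3,0,0,0,0,0,0,0.3]

```text
t: 16.25
tool_pos: [0.5347, 0.0349, 0.0225]
orientation: [-1.271, 1.105, -1.107]
force: [-1.0, -0.0, -0.8]
opening: 0.0607
```

```bash
python3 - <<'E'
from h import *
plan((.5358,.0353,.0),8,6,.3,.01)
E
```

```text
t 16.25 pos [0.5347 0.0349 0.0225] d world [ 0.0011  0.0004 -0.0225] d tool mm [-0.3 22.5  1.1] rot [-0.06 -0.04  0.02] F [-1.  -0.  -0.8] op 0.0607 q6 [-0.03  0.12  1.84 -0.    1.18 -0.17]
[-0.0001,0.01,0.0005,-0.06,-0.04,0.02,0.3, -0.0002,0.01,0.0005,0,0,0,0.3, 0,0.0025,0.0001,0,0,0,0.3, 0,0,0,0,0,0,0.3, 0,0,0,0,0,0,0.3, 0,0,0,0,0,0,0.3] end [ 0.5358  0.0353 -0.    ]
```

Call:
carry_out:
  motion: [0,0.008,0,0,0,0,0.3,0,0.008,0,0,0,0,0.3,0,0.005,0,0,0,0,0.3,0,0,0,0,0,0,0,0,0,0,0,0,0,-0.2]

```text
t: 16.75
tool_pos: [0.5362, 0.0334, 0.0009]
orientation: [-1.27, 1.105, -1.109]
force: [0.1, -0.9, -0.4]
opening: 0.0488
```

Call:
carry_out:
  motion: [0,0,0,0,0,0,-1,0,0,0,0,0,0,-1,0,0,0,0,0,0,-1,0,0,0,0,0,0,-1,0,0,0,0,0,0,-1]
  squeeze: 55

```text
t: 17.25
tool_pos: [0.5371, 0.0334, 0.0022]
orientation: [-1.268, 1.104, -1.11]
force: [0.1, -0.4, -1.5]
opening: 0.0237
```

```bash
python3 - <<'E'
from h import *
go((.5358,.0353,.05),8)
im,m=shot('s14','side'); cv2.imwrite('pics/s14c.png',cv2.resize(im[120:260,220:400],None,fx=4,fy=4,interpolation=cv2.INTER_CUBIC))
E
```

```text
t 17.25 pos [0.5371 0.0334 0.0022] d world [-0.0013  0.0019  0.0478] d tool mm [ -2.  -47.8  -0.8] rot [-0.25 -0.11  0.07] F [ 0.1 -0.4 -1.5] op 0.0237 q6 [-0.03  0.15  1.85 -0.    1.14 -0.17]
```

View pics/s14c.png

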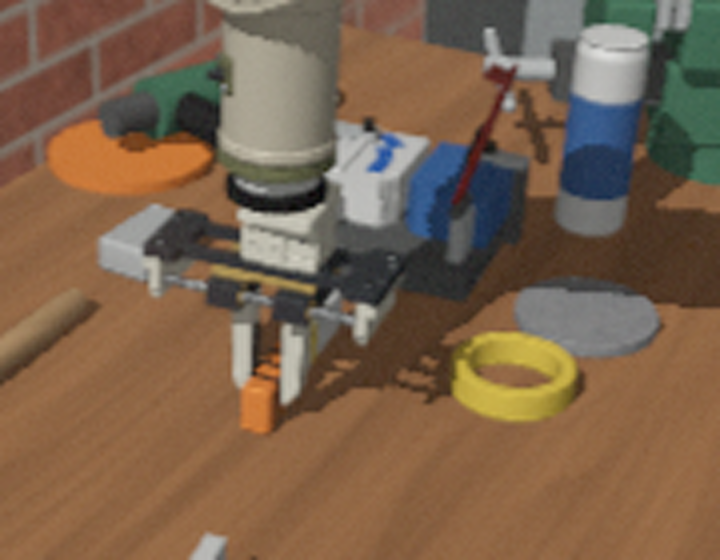

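```bash
python3 - <<'E'
from h import *
plan((.5416,-.0589,.045),7.95,7,-1,.025)
E
```

```text
t 17.3 pos [0.5371 0.0334 0.0021] d world [ 0.0045 -0.0923  0.0429] d tool mm [ 92.1 -42.8  -8. ] rot [-0.25 -0.07  0.06] F [ 0.9 -0.3 -1.7] op 0.0236 q6 [-0.03  0.15  1.85 -0.    1.14 -0.17]
[0.0226,-0.0105,-0.002,-0.25,-0.07,0.06,-1, 0.0226,-0.0105,-0.002,0,0,0,-1, 0.0226,-0.0105,-0.002,0,0,0,-1, 0.0226,-0.0106,-0.0021,0,0,0,-1, 0.0017,-0.0008,-0.0001,0,0,0,-1, 0,0,0,0,0,0,-1, 0,0,0,0,0,0,-1] end [ 0.5416 -0.0589  0.045 ]
```

Call:
carry_out:
  motion: [0,-0.01,0,0,0,0,-1,0,-0.018,0,0,0,0,-1,0.01,-0.014,-0.001,0,0,0,-1,0.02,0,-0.002,0,0,0,-1,0.02,0,-0.002,0,0,0,-1]

```text
t: 17.8
tool_pos: [0.5378, -0.0168, 0.0474]
orientation: [-1.271, 1.102, -1.106]
force: [0.2, -0.1, -3.1]
opening: 0.0236
```

```bash
python3 - <<'E'
from h import *
plan((.5416,-.0589,.045),7.95,5,-1,.025)
im,m=shot('s15','side'); cv2.imwrite('pics/s15c.png',cv2.resize(im[120:260,220:400],None,fx=4,fy=4,interpolation=cv2.INTER_CUBIC))
E
```

```text
t 17.8 pos [ 0.5378 -0.0168  0.0474] d world [ 0.0038 -0.0421 -0.0024] d tool mm [42.2  2.4 -2.2] rot [-0.15  0.16  0.01] F [ 0.2 -0.1 -3.1] op 0.0236 q6 [-0.13  0.09  1.82  0.    1.23 -0.27]
[0.0249,0.0014,-0.0013,-0.15,0.16,0.01,-1, 0.0173,0.001,-0.0008,0,0,0,-1, 0,0,0,0,0,0,-1, 0,0,0,0,0,0,-1, 0,0,0,0,0,0,-1] end [ 0.5416 -0.0589  0.045 ]
```

View pics/s15c.png

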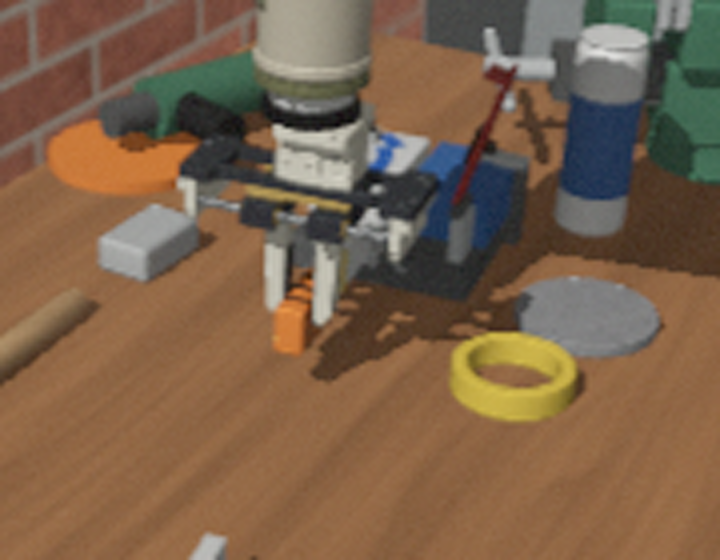

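Call:
carry_out:
  motion: [0.02,0.001,-0.001,0,0,0,-1,0.02,0.001,-0.001,0,0,0,-1,0,0,0,0,0,0,-1,0,0,0,0,0,0,-1,0,0,0,0,0,0,-1]

```text
t: 18.35
tool_pos: [0.5428, -0.0643, 0.0494]
orientation: [-1.268, 1.102, -1.113]
force: [-1.0, 0.3, -2.0]
opening: 0.0239
```

```bash
cat >> h.py <<'E'
def gauge_pose(dx=.064):
    s=robot.read_state(); Rc=R.from_rotvec(s['orientation']).as_matrix(); P=s['tool_pos']+Rc@[dx,0,0]; x=Rc[:,0]
    return [P[0],P[1],np.arctan2(x[1],x[0]),P[2]-.0022]
def infx(p,fx):
    c,s=np.cos(fx[2]),np.sin(fx[2]); dx,dy=p[0]-fx[0],p[1]-fx[1]; return np.round([1000*(c*dx+s*dy),1000*(-s*dx+c*dy),np.degrees(p[2]-fx[2]),1000*p[3]-30],1)
E
python3 - <<'E'
from h import *
go((.5416,-.0589,.045),7.95)
fx=np.load('fx.npy'); g=gauge_pose(); print(g,infx(g,fx))
im,m=shot('c16','scene'); overlay(im,m,[(GB,g,(255,0,255)),(FB,fx,(0,255,255))],(140,130,290,240),5,'c16o')
im,m=shot('s16','side'); overlay(im,m,[(GB,g,(255,0,255)),(FB,fx,(0,255,255))],(250,120,380,215),6,'s16o')
im,m=shot('w16')
E
```

```text
t 18.35 pos [ 0.5428 -0.0643  0.0494] d world [-0.0012  0.0054 -0.0044] d tool mm [-5.5  4.4 -0.4] rot [-0.34 -0.09  0.19] F [-1.   0.3 -2. ] op 0.0239 q6 [-0.21  0.11  1.8  -0.    1.23 -0.35]
[np.float64(0.5515143076409711), np.float64(-0.12769383853293198), np.float64(-1.4336908629256284), np.float64(0.047397578920376424)] [-1.306e+02  4.000e-01 -1.000e-01  1.740e+01]
```

View pics/c16o.png

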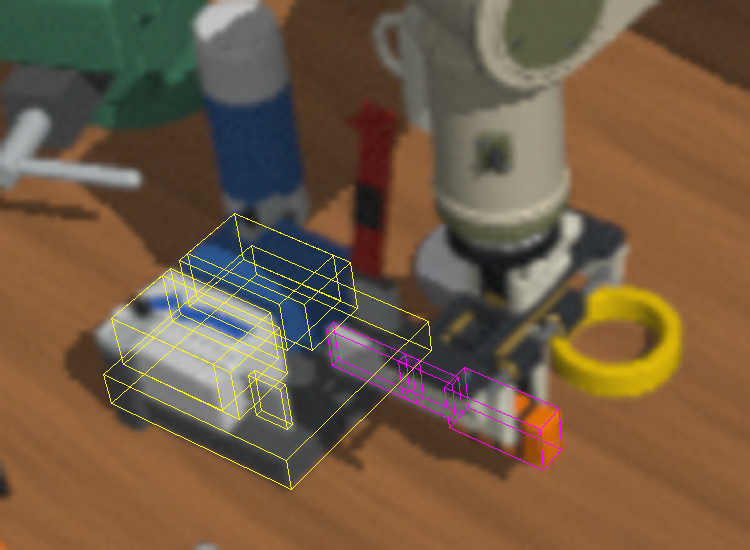

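View pics/s16o.png

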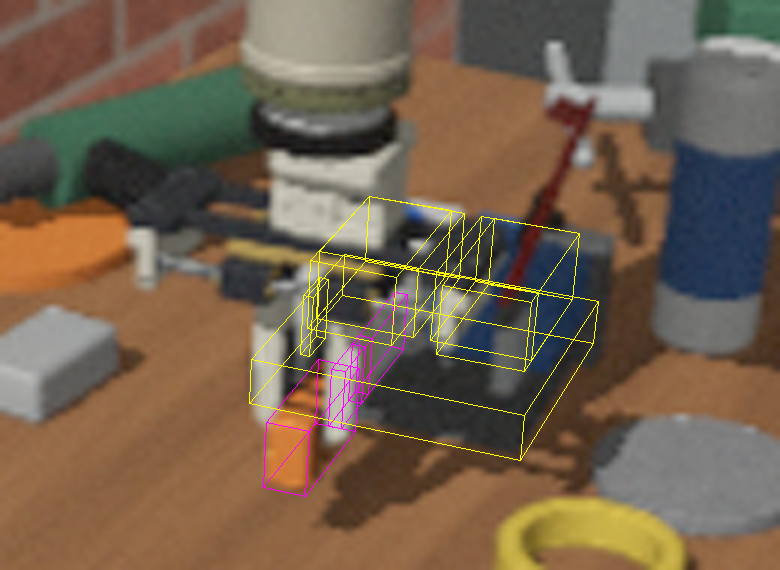

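View pics/w16.png

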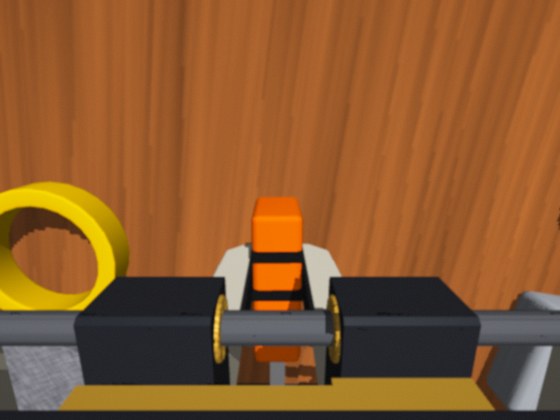

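Call:
carry_out:
  motion: [0,0.005,0,-0.3,0,0.2,-1,0,0.005,0,0,0,0,-1,0,0.003,0,0,0,0,-1,0,0,0,0,0,0,-1,0,0,0,0,0,0,-1]

```text
t: 19.0
tool_pos: [0.5421, -0.0621, 0.0342]
orientation: [-1.272, 1.107, -1.104]
force: [-0.5, -1.0, -1.7]
opening: 0.0238
```

```bash
python3 - <<'E'
from h import *
go((.5416,-.0589,.035),7.95)
fx=np.load('fx.npy'); g=gauge_pose(); print(infx(g,fx))
im,m=shot('c17','scene'); cv2.imwrite('pics/c17c.png',cv2.resize(im[160:240,160:260],None,fx=7,fy=7,interpolation=cv2.INTER_CUBIC))
E
```

```text
t 19.0 pos [ 0.5421 -0.0621  0.0342] d world [-0.0005  0.0032  0.0008] d tool mm [-3.2 -0.8 -0.1] rot [ 0.07  0.09 -0.08] F [-0.5 -1.  -1.7] op 0.0238 q6 [-0.21  0.13  1.8   0.    1.21 -0.35]
[-1.328e+02  3.000e-01  1.000e-01  1.900e+00]
```

View pics/c17c.png

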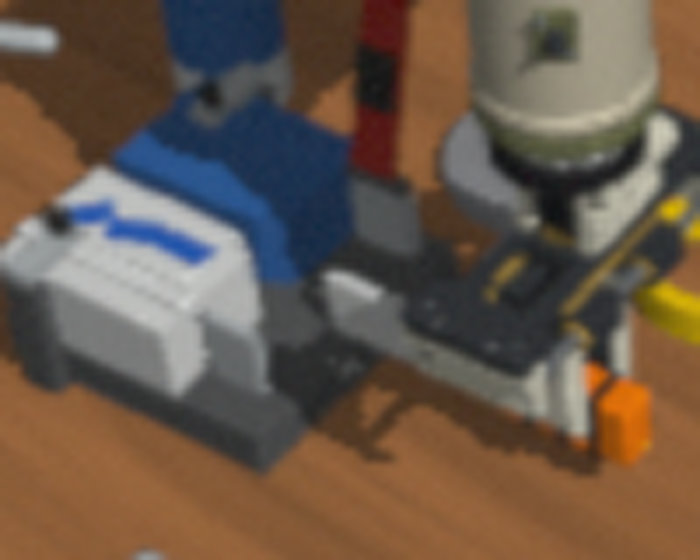

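Call:
carry_out:
  motion: [0.008,-0.001,0,0,0,0,-1,0.01,0,0,0,0,0,-1,0.01,0,0,0,0,0,-1,0,0,0,0,0,0,-1,0,0,0,0,0,0,-1]

```text
t: 19.55
tool_pos: [0.5469, -0.0934, 0.036]
orientation: [-1.272, 1.106, -1.105]
force: [0.2, 0.7, -2.8]
opening: 0.0238
```

```bash
cat > chk.py <<'E'
import sys
from h import *
n=sys.argv[1]
fx=np.load('fx.npy'); g=gauge_pose(); print('gauge in fx',infx(g,fx)); go((.5416,-.0589,.035),7.95)
im,m=shot('c'+n,'scene'); a=cv2.resize(im[160:235,165:255],None,fx=6,fy=6,interpolation=cv2.INTER_CUBIC)[:, :]
im,m=shot('s'+n,'side'); b=cv2.resize(im[130:205,290:350],None,fx=6,fy=6,interpolation=cv2.INTER_CUBIC)
v=np.hstack([a,b]); cv2.imwrite(f'pics/k{n}.png',cv2.resize(v,None,fx=800/v.shape[1],fy=800/v.shape[1]))
E
python3 chk.py 18
```

```text
gauge in fx [-101.1    0.6    0.     3.7]
t 19.55 pos [ 0.5469 -0.0934  0.036 ] d world [-0.0053  0.0345 -0.001 ] d tool mm [-34.9   1.   -0.5] rot [ 0.01  0.04 -0.03] F [ 0.2  0.7 -2.8] op 0.0238 q6 [-0.26  0.15  1.78  0.    1.21 -0.4 ]
```

View pics/k18.png

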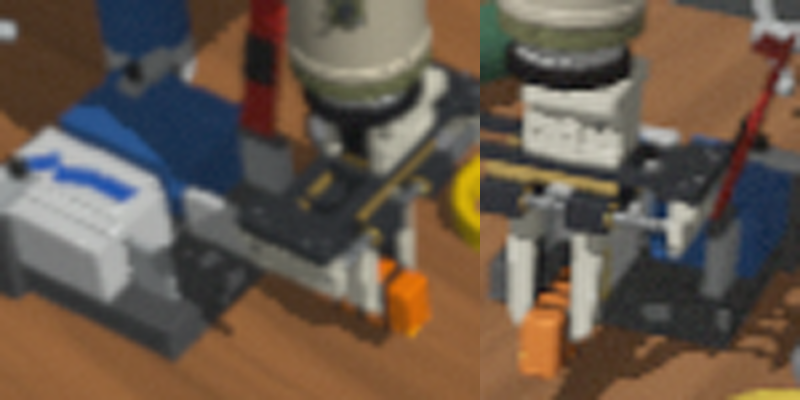

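Call:
carry_out:
  motion: [0.006,0.001,0,0,0,0,-1,0.007,0,0,0,0,0,-1,0.007,0,0,0,0,0,-1,0,0,0,0,0,0,-1,0,0,0,0,0,0,-1]

```text
t: 20.15
tool_pos: [0.5498, -0.1142, 0.0347]
orientation: [-1.272, 1.106, -1.104]
force: [0.4, -0.4, -1.9]
opening: 0.0237
```

```bash
python3 chk.py 19
```

```text
gauge in fx [-80.2   0.7   0.1   2.4]
t 20.15 pos [ 0.5498 -0.1142  0.0347] d world [-0.0082  0.0553  0.0003] d tool mm [-55.9  -0.3  -0.4] rot [ 0.03  0.11 -0.03] F [ 0.4 -0.4 -1.9] op 0.0237 q6 [-0.3   0.17  1.76  0.    1.21 -0.44]
```

View pics/k19.png

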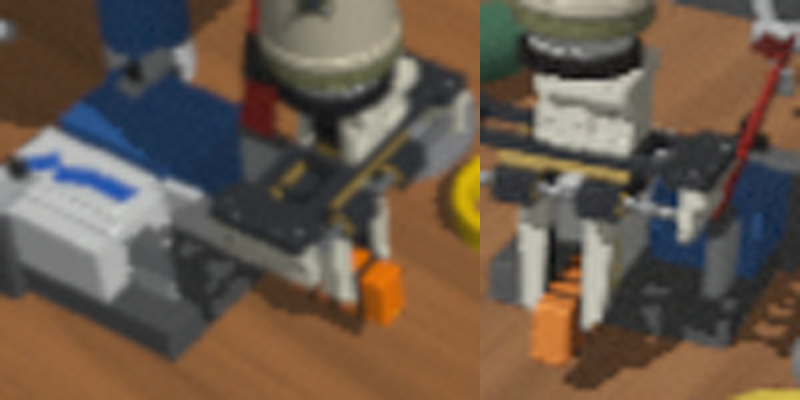

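Call:
carry_out:
  motion: [0.006,0,0,0,0,0,-1,0.007,0,0,0,0,0,-1,0.007,0,0,0,0,0,-1,0,0,0,0,0,0,-1,0,0,0,0,0,0,-1]

```text
t: 20.75
tool_pos: [0.5529, -0.1355, 0.0347]
orientation: [-1.273, 1.105, -1.104]
force: [0.1, -1.0, -2.7]
opening: 0.0237
```

```bash
python3 chk.py 20
```

```text
gauge in fx [-58.7   0.9   0.2   2.5]
t 20.75 pos [ 0.5529 -0.1355  0.0347] d world [-0.0113  0.0766  0.0003] d tool mm [-77.4  -0.2  -0.4] rot [ 0.02  0.15 -0.02] F [ 0.1 -1.  -2.7] op 0.0237 q6 [-0.33  0.19  1.74  0.    1.21 -0.47]
```

View pics/k20.png

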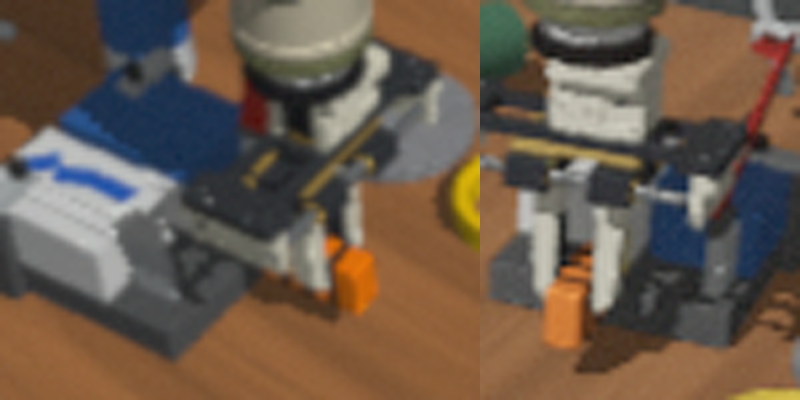

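Call:
carry_out:
  motion: [0.006,0,0,0,0,0,-1,0.007,0,0,0,0,0,-1,0.006,0,0,0,0,0,-1,0,0,0,0,0,0,-1,0,0,0,0,0,0,-1]

```text
t: 21.35
tool_pos: [0.5558, -0.1556, 0.0347]
orientation: [-1.273, 1.104, -1.103]
force: [-0.1, -0.4, -1.7]
opening: 0.0238
```

```bash
python3 chk.py 21
```

```text
gauge in fx [-38.3   1.    0.2   2.5]
t 21.35 pos [ 0.5558 -0.1556  0.0347] d world [-0.0142  0.0967  0.0003] d tool mm [-97.8  -0.2  -0.4] rot [ 0.02  0.19 -0.02] F [-0.1 -0.4 -1.7] op 0.0238 q6 [-0.36  0.21  1.71  0.    1.22 -0.5 ]
```

View pics/k21.png

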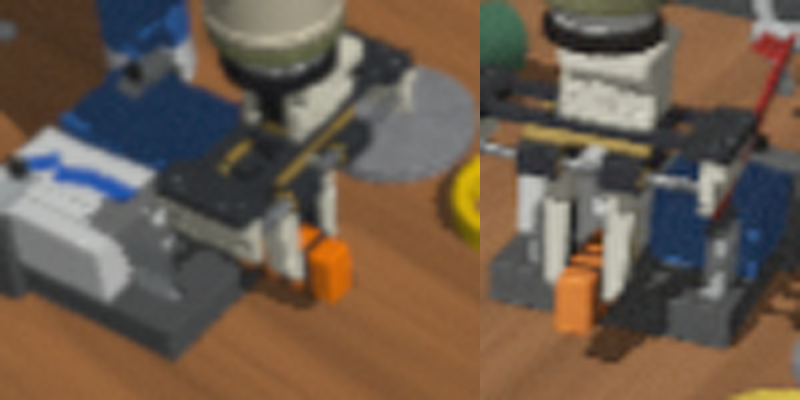

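Call:
carry_out:
  motion: [0.005,0,0,0,0,0,-1,0.005,0,0,0,0,0,-1,0.002,0,0,0,0,0,-1,0,0.001,0,0,0,0,-1,0,0.001,0,0,0,0,-1]

```text
t: 21.95
tool_pos: [0.5578, -0.1682, 0.0328]
orientation: [-1.273, 1.104, -1.103]
force: [-0.2, 0.6, -2.5]
opening: 0.0239
```

```bash
python3 chk.py 22
```

```text
gauge in fx [-25.6   1.2   0.2   0.6]
t 21.95 pos [ 0.5578 -0.1682  0.0328] d world [-0.0162  0.1093  0.0022] d tool mm [-110.4   -2.2   -0.5] rot [ 0.01  0.23 -0.01] F [-0.2  0.6 -2.5] op 0.0239 q6 [-0.38  0.23  1.7   0.    1.22 -0.52]
```

View pics/k22.png

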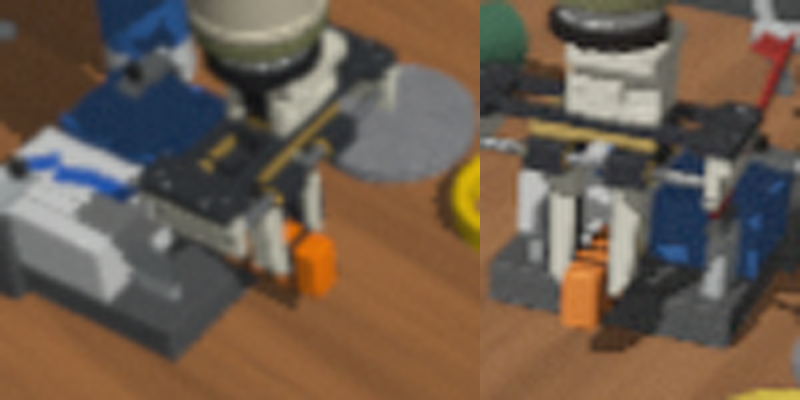

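Call:
carry_out:
  motion: [0,0.001,0,0,0,0,-1,0,0.001,0,0,0,0,-1,0,0,0,0,0,0,-1,0,0,0,0,0,0,-1,0,0,0,0,0,0,-1]

```text
t: 22.55
tool_pos: [0.5581, -0.1679, 0.0323]
orientation: [-1.274, 1.102, -1.104]
force: [-0.6, -1.3, -1.9]
opening: 0.0237
```

Call:
carry_out:
  motion: [0,0.002,0,0,0,0,-1,0,0.001,0,0,0,0,-1,0,0.001,0,0,0,0,-1,0,0,0,0,0,0,-1,0,0,0,0,0,0,-1]

```text
t: 23.05
tool_pos: [0.5586, -0.1678, 0.0321]
orientation: [-1.274, 1.102, -1.104]
force: [0.0, 0.9, -1.0]
opening: 0.0235
```

Call:
carry_out:
  motion: [0,0.003,0,0,0,0,-1,0,0.003,0,0,0,0,-1,0,0.003,0,0,0,0,-1,0,0.003,0,0,0,0,-1,0,0.003,0,0,0,0,-1]

```text
t: 23.55
tool_pos: [0.5593, -0.1654, 0.0261]
orientation: [-1.272, 1.103, -1.101]
force: [-11.4, 6.8, 19.8]
opening: 0.0235
```

```bash
python3 chk.py 23; python3 - <<'E'
from h import *
print(robot.read_state()['force'])
shot('w23')
E
```

```text
gauge in fx [-28.2   3.3   0.3  -6.2]
t 23.55 pos [ 0.5593 -0.1654  0.0261] d world [-0.0177  0.1065  0.0089] d tool mm [-108.    -8.7   -2.3] rot [-0.03  0.31 -0.1 ] F [-11.4   6.8  19.8] op 0.0235 q6 [-0.38  0.24  1.7   0.    1.2  -0.52]
[-10.86302499   6.45339268  18.50247022]
```

View pics/w23.png

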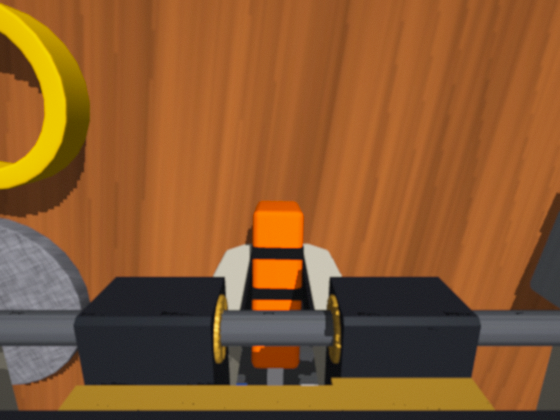

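Call:
carry_out:
  motion: [0,-0.002,-0.001,0,0,0,-1,0,-0.001,0,0,0,0,-1,0,0,0,0,0,0,-1,0,0,0,0,0,0,-1,0,0,0,0,0,0,-1]

```text
t: 24.2
tool_pos: [0.5581, -0.1649, 0.0279]
orientation: [-1.272, 1.103, -1.1]
force: [0.2, -0.6, -3.0]
opening: 0.0237
```

```bash
python3 chk.py 24; python3 - <<'E'
from h import *
fx=np.load('fx.npy'); g=gauge_pose(); g[3]=.03
im=cv2.imread('pics/s24.png'); m=imaging.camera_model('side'); overlay(im,m,[(GB,g,(255,0,255)),(FB,fx,(0,255,255))],(280,120,380,200),7,'s24o')
E
```

```text
gauge in fx [-28.8   2.1   0.3  -4.5]
t 24.2 pos [ 0.5581 -0.1649  0.0279] d world [-0.0165  0.106   0.0071] d tool mm [-107.3   -6.9   -1.1] rot [-0.01  0.33 -0.16] F [ 0.2 -0.6 -3. ] op 0.0237 q6 [-0.38  0.23  1.7   0.    1.21 -0.52]
```

View pics/s24o.png

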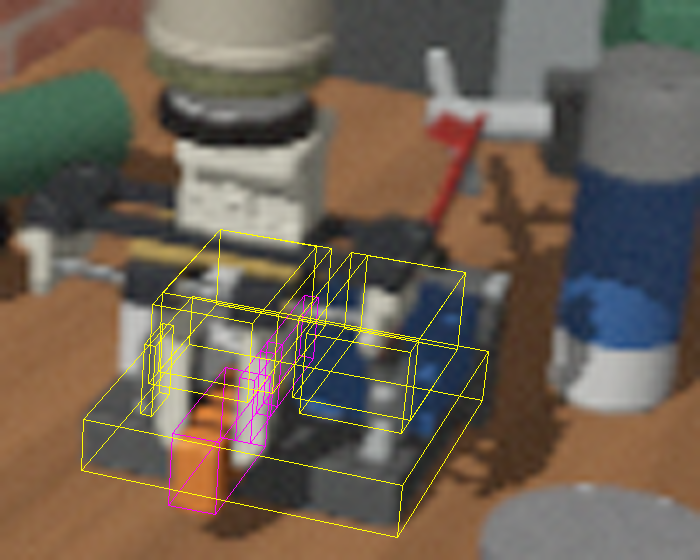

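Call:
carry_out:
  motion: [0.003,0,-0.001,0,0,0,-1,0.001,0.001,0,0,0,0,-1,0,0.001,0,0,0,0,-1,0,0,0,0,0,0,-1,0,0,0,0,0,0,-1]

```text
t: 24.8
tool_pos: [0.5579, -0.169, 0.0275]
orientation: [-1.271, 1.104, -1.1]
force: [-0.3, -0.9, -2.8]
opening: 0.0235
```

```bash
python3 chk.py 25
```

```text
gauge in fx [-24.8   1.4   0.3  -5. ]
t 24.8 pos [ 0.5579 -0.169   0.0275] d world [-0.0163  0.1101  0.0075] d tool mm [-111.4   -7.1   -0.3] rot [-0.02  0.32 -0.21] F [-0.3 -0.9 -2.8] op 0.0235 q6 [-0.38  0.24  1.7   0.    1.21 -0.53]
```

Call:
carry_out:
  motion: [0,0.002,0,0,0,0,-1,0,0.002,0,0,0,0,-1,0,0,0,0,0,0,-1,0,0,0,0,0,0,-1,0,0,0,0,0,0,-1]

```text
t: 25.4
tool_pos: [0.5586, -0.1691, 0.0273]
orientation: [-1.271, 1.103, -1.1]
force: [0.5, 0.1, -0.8]
opening: 0.0238
```

Contact light. Release.

Call:
carry_out:
  motion: [0,0,0,0,0,0,-0.3,0,0,0,0,0,0,-0.2,0,0,0,0,0,0,-0.1,0,0,0,0,0,0,0,0,0,0,0,0,0,0]

```text
t: 25.9
tool_pos: [0.5592, -0.1695, 0.0272]
orientation: [-1.271, 1.102, -1.101]
force: [-0.4, -0.3, 0.0]
opening: 0.0462
```

Call:
carry_out:
  motion: [0,-0.01,0,0,0,0,0,0,-0.025,0,0,0,0,0,-0.01,-0.04,0,0,0,0,0,-0.04,-0.025,0,0,0,0,0,-0.04,0,0,0,0,0,0]

```text
t: 26.4
tool_pos: [0.5457, -0.0824, 0.133]
orientation: [-1.268, 1.107, -1.106]
force: [0.3, 0.8, -0.7]
opening: 0.0465
```

```bash
python3 - <<'E'
from h import *
go((.55,-.05,.2),8)
im,m=shot('s26','side'); b=cv2.resize(im[120:210,280:380],None,fx=6,fy=6,interpolation=cv2.INTER_CUBIC); cv2.imwrite('pics/s26c.png',b)
im,m=shot('c26','scene'); b=cv2.resize(im[140:240,150:270],None,fx=6,fy=6,interpolation=cv2.INTER_CUBIC); cv2.imwrite('pics/c26c.png',b)
E
```

```text
t 26.4 pos [ 0.5457 -0.0824  0.133 ] d world [0.0043 0.0324 0.067 ] d tool mm [-31.7 -66.9   8.8] rot [-0.1  -0.1  -0.17] F [ 0.3  0.8 -0.7] op 0.0465 q6 [-0.25  0.04  1.71  0.    1.39 -0.38]
```

View pics/s26c.png

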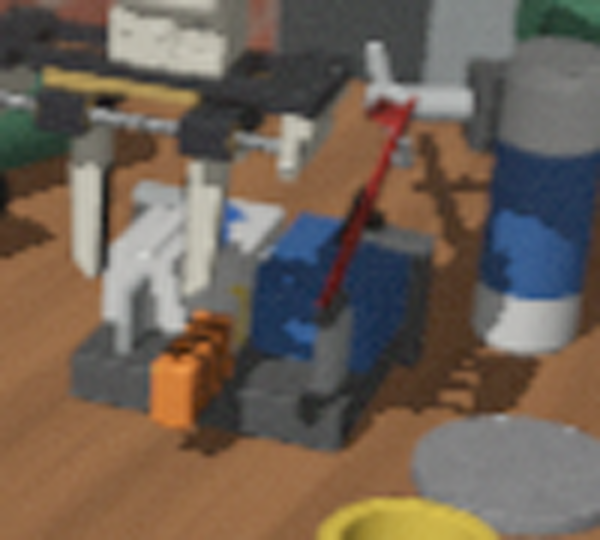

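View pics/c26c.png

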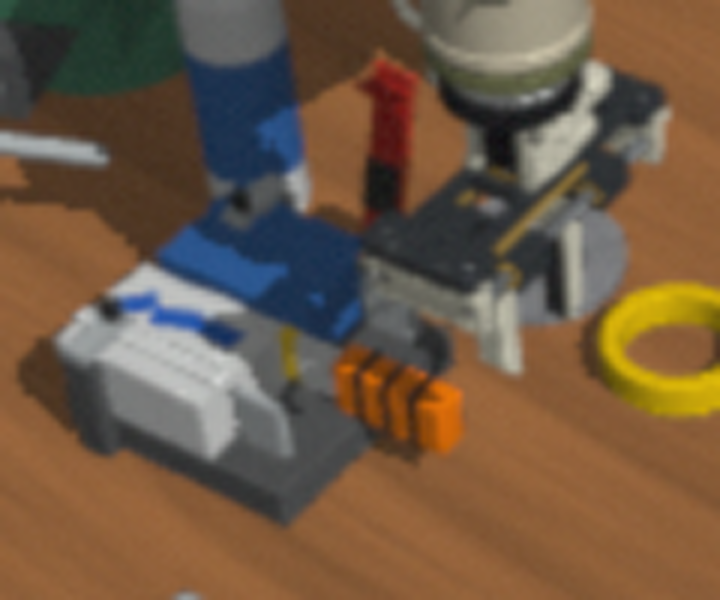

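Call:
carry_out:
  motion: [0,-0.03,0,0,0,0,0.5,0,-0.035,0,0,0,0,0.5,0,-0.035,0,0,0,0,0.5,0,-0.03,0,0,0,0,0.5,0,0,0,0,0,0,0.5]

```text
t: 27.0
tool_pos: [0.5426, -0.0799, 0.2653]
orientation: [-1.275, 1.107, -1.095]
force: [0.6, 0.2, -0.1]
opening: 0.0696
```

```bash
python3 - <<'E'
from h import *
go((.55,-.05,.2),8)
im,m=shot('w27'); np.save('w27.npy',m,allow_pickle=True)
E
```

```text
t 27.0 pos [ 0.5426 -0.0799  0.2653] d world [ 0.0074  0.0299 -0.0653] d tool mm [-28.2  65.4  12. ] rot [ 0.27  0.37 -0.3 ] F [ 0.6  0.2 -0.1] op 0.0696 q6 [-0.24 -0.02  1.53  0.    1.64 -0.39]
```

View pics/w27.png

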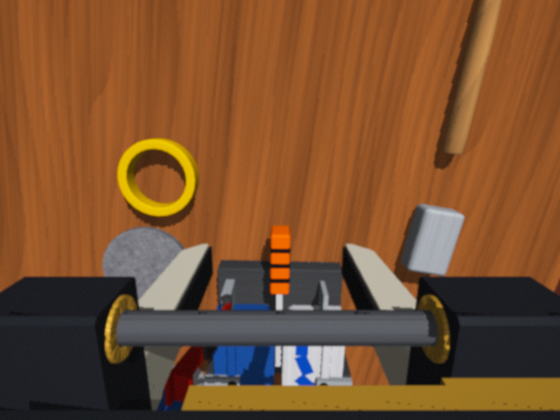

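Call:
carry_out:
  motion: [0.025,-0.01,0,0,0,0,0.5,0.03,-0.01,0,0,0,0,0.5,0.03,-0.01,0,0,0,0,0.5,0.025,0,0,0,0,0,0.5,0,0,0,0,0,0,0.5]

```text
t: 27.55
tool_pos: [0.5558, -0.1929, 0.2859]
orientation: [-1.281, 1.116, -1.085]
force: [0.0, -0.2, 0.3]
opening: 0.0696
```

```bash
python3 - <<'E'
from h import *
go((.55,-.05,.2),8)
im,m=shot('w28')
cv2.imwrite('pics/w28c.png',cv2.resize(im[160:310,200:370],None,fx=4,fy=4,interpolation=cv2.INTER_CUBIC))
E
```

```text
t 27.55 pos [ 0.5558 -0.1929  0.2859] d world [-0.0058  0.1429 -0.0859] d tool mm [-141.3   87.1   16.7] rot [ 0.92  0.47 -0.58] F [ 0.  -0.2  0.3] op 0.0696 q6 [-0.42  0.1   1.37 -0.    1.69 -0.57]
```

View pics/w28c.png

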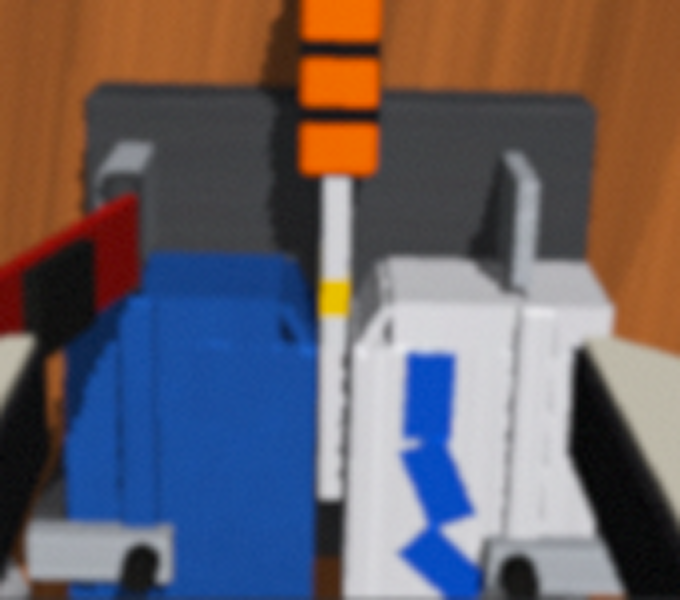

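```bash
python3 - <<'E'
from h import *
from fit1 import fit
m=np.load('w28.npy',allow_pickle=True).item()
U=lambda u,v:np.array([u/4+200,v/4+160])-.4
fx=fit([(m,(-55,-86,30),U(90,88)),(m,(-55,86,30),U(593,99)),(m,(20,-5.5,76),U(316,350)),(m,(20,5.5,76),U(357,350)),(m,(75,5.5,76),U(346,560)),(m,(75,-5.5,76),U(312,560))],[.569,-.257,-1.432])
def gf(obs,p0):
    return fit(obs,p0)
g=None
def f(p): return np.concatenate([proj(m,tf([*p,.03],np.array(P)/1000.))[0]-uv for P,uv in [((-15,12,40),U(379,174)),((-15,-12,40),U(300,176)),((19,4,36),U(350,281)),((19,-4,36),U(320,281)),((31,4,36),U(349,314)),((31,-4,36),U(320,314)),((95,4,36),U(341,500)),((95,-4,36),U(317,500))]])
r=least_squares(f,[.555,-.23,-1.43]); print(r.x,np.round(f(r.x).reshape(-1,2),1).tolist())
g=[*r.x,.03]
for nm,F in(('w28',fx),('all',np.load('fx.npy'))): print(nm,infx(g,F))
im=cv2.imread('pics/w28.png')
overlay(im,m,[(GB,g,(255,0,255)),(FB,fx,(0,255,255)),([box(0,.1,-14.5,14.5,65.9,66)],fx,(0,0,255))],(200,160,370,310),4,'w28o')
np.save('g.npy',g); np.save('fx28.npy',fx)
E
```

```text
[ 0.4772  0.3971 -1.3938] -79.85900477829703
[[-1.2, -0.4], [-0.2, -1.0], [-0.2, 0.7], [-0.1, 1.5], [-0.6, 0.1], [0.3, -0.4], [-0.2, 0.6], [-0.5, 0.2], [-1.0, -1.0]]
[ 0.5668 -0.259  -1.4525] -83.22358500629834
[[0.1, -2.0], [-0.5, 0.1], [0.2, -0.3], [-0.2, -1.3], [-0.9, 0.7], [0.7, -0.1], [-0.4, 1.3]]
[ 0.5698 -0.2558 -1.4435] -82.70794639380966
[[-1.9, -0.1], [1.6, 0.3], [0.3, 1.5], [-1.2, 1.7], [0.3, -11.1], [0.3, -11.4]]
[ 0.56682717 -0.23478382 -1.44468564] [[-0.3, 1.3], [-0.1, 0.3], [-0.4, -0.4], [0.7, -0.5], [-0.5, 0.3], [0.5, 0.2], [0.1, -0.7], [0.0, -0.8]]
w28 [-21.2  -0.3  -0.1   0. ]
all [-24.    2.9   0.4   0. ]
```

View pics/w28o.png

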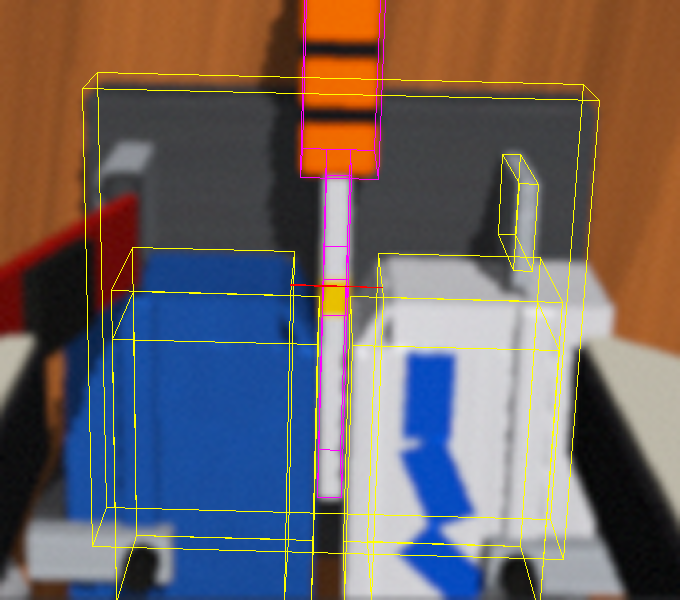

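```bash
python3 - <<'E'
from h import *
m=np.load('w28.npy',allow_pickle=True).item(); g=np.load('g.npy')
U=lambda u,v:np.array([u/4+200,v/4+160])-.4
def f(p):
    r=[]
    for P,uv in [((-55,-86,30),U(90,88)),((-55,86,30),U(593,99))]: r+=list(proj(m,tf(p,np.array(P)/1000.))[0]-uv)
    for P,uv in [((30,-5.5,76),U(316,390)),((30,5.5,76),U(355,390))]: r.append(proj(m,tf(p,np.array(P)/1000.))[0][0]-uv[0])
    for P,uv in [((0,-40,30),U(220,254)),((0,40,30),U(450,260))]: r.append(proj(m,tf(p,np.array(P)/1000.))[0][1]-uv[1])
    return np.array(r)
r=least_squares(f,[.569,-.257,-1.44]); print(r.x,np.round(f(r.x),1),infx(g,r.x))
E
python3 - <<'E'
import cv2
im=cv2.imread('pics/w28.png')
cv2.imwrite('pics/w28d.png',cv2.resize(im[210:260,250:320],None,fx=10,fy=10,interpolation=cv2.INTER_CUBIC))
E
```

```text
[ 0.57028533 -0.25650065 -1.44078395] [-1.7  0.7  1.8  0.8  0.5 -0.6 -0.6 -0.8] [-22.   -0.6  -0.2   0. ]
```

View pics/w28d.png

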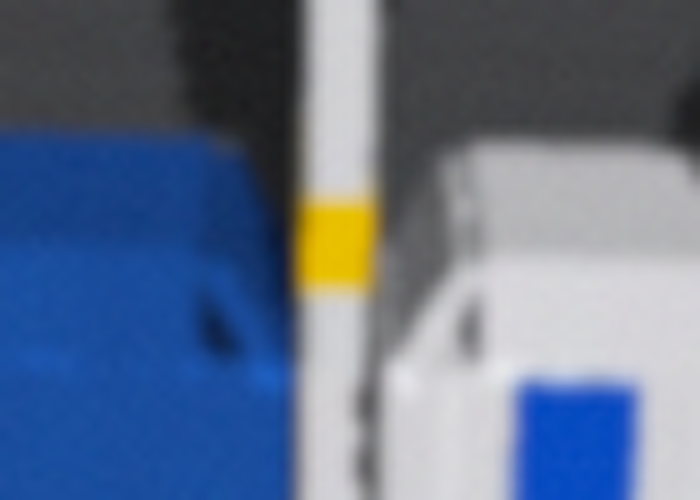

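```bash
python3 - <<'E'
from h import *
im,m=shot('c29','scene'); fx=np.array([.5701,-.2563,-1.4405]); g=np.load('g.npy')
print(g,infx(g,fx))
overlay(im,m,[(GB,g,(255,0,255)),(FB,fx,(0,255,255)),([box(0,.1,-14.5,14.5,30,66)],fx,(0,0,255))],(165,160,255,235),8,'c29o')
im2=cv2.resize(im[160:235,165:255],None,fx=8,fy=8,interpolation=cv2.INTER_CUBIC); cv2.imwrite('pics/c29c.png',im2)
E
```

```text
[ 0.56682717 -0.23478382 -1.44468564  0.03      ] [-21.8  -0.4  -0.2   0. ]
```

View pics/c29o.png

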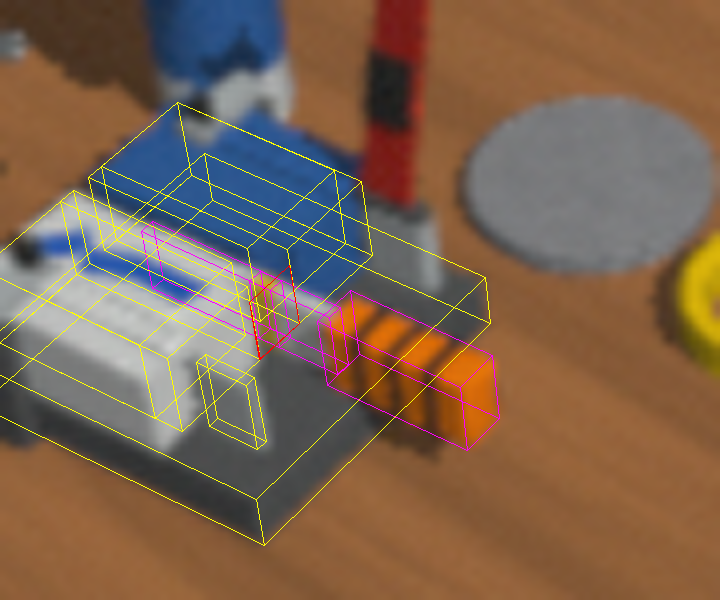

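View pics/c29c.png

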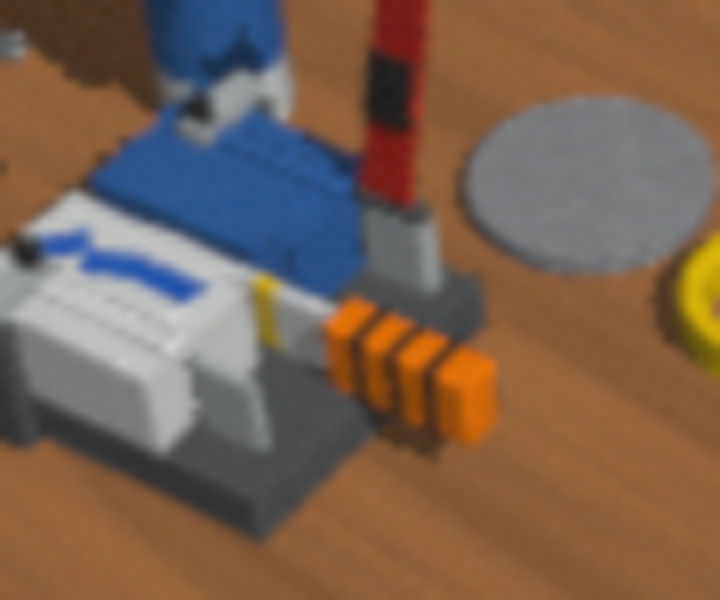

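Call:
carry_out:
  motion: [0.025,0,0.001,0.9,0.4,-0.5,0.5,0.035,0,0.001,0,0,0,0.5,0.035,0,0.001,0,0,0,0.5,0.025,0,0.001,0,0,0,0.5,0,0,0,0,0,0,0.5]

```text
t: 28.15
tool_pos: [0.5774, -0.3048, 0.2816]
orientation: [-1.273, 1.104, -1.091]
force: [1.0, 0.1, 0.8]
opening: 0.0698
```

```bash
python3 - <<'E'
from h import *
go((.58,-.33,.29),7.5)
im,m=shot('w30'); print(proj(m,[.5701,-.2563,.066]), m['position'])
cv2.imwrite('pics/w30c.png',cv2.resize(im[40:190,200:370],None,fx=4,fy=4,interpolation=cv2.INTER_CUBIC))
E
```

```text
t 28.15 pos [ 0.5774 -0.3048  0.2816] d world [ 0.0026 -0.0252  0.0084] d tool mm [25.2 -8.6 -1.2] rot [ 0.18  1.08 -0.45] F [1.  0.1 0.8] op 0.0698 q6 [-0.57  0.27  1.19  0.    1.69 -0.72]
[[278.0306028 139.8506231]] [ 0.56625243 -0.23227908  0.4656999 ]
```

View pics/w30c.png

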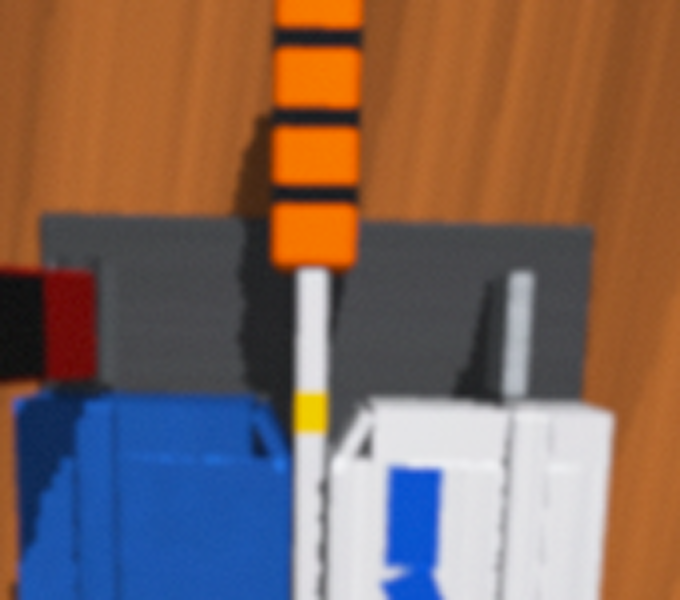

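```bash
python3 - <<'E'
from h import *
plan((.5586,-.170,.17),7.4,7,0,.04)
E
```

```text
t 28.2 pos [ 0.5774 -0.3033  0.2816] d world [-0.0188  0.1333 -0.1116] d tool mm [-133.6  112.8    1.7] rot [ 0.18  1.22 -0.5 ] F [-0.1 -0.1 -0.3] op 0.07 q6 [-0.57  0.26  1.19  0.    1.69 -0.72]
[-0.0306,0.0258,0.0004,0.18,1.22,-0.5,0, -0.0308,0.0255,-0.0003,0,0,0,0, -0.0308,0.0255,-0.0004,0,0,0,0, -0.0308,0.0256,-0.0003,0,0,0,0, -0.0114,0.0095,-0.0001,0,0,0,0, 0,0,0,0,0,0,0, 0,0,0,0,0,0,0] end [ 0.5586 -0.17    0.17  ]
```

Call:
carry_out:
  motion: [-0.035,0,0,0,1.2,-0.5,0,-0.04,0.005,0,0,0,0,0,-0.035,0.02,0,0,0,0,0,-0.015,0.03,0,0,0,0,0,0,0.03,0,0,0,0,0]

```text
t: 28.7
tool_pos: [0.5609, -0.1677, 0.1981]
orientation: [-1.266, 1.108, -1.113]
force: [-0.0, -0.2, 0.1]
opening: 0.0465
```

```bash
python3 - <<'E'
from h import *
plan((.5586,-.170,.06),7.4,6,0,.03)
E
```

```text
t 28.7 pos [ 0.5609 -0.1677  0.1981] d world [-0.0023 -0.0023 -0.1381] d tool mm [  1.9 138.1  -3.1] rot [-0.22  0.22  0.02] F [-0.  -0.2  0.1] op 0.0465 q6 [-0.38  0.09  1.54  0.    1.51 -0.51]
[0.0004,0.03,-0.0007,-0.22,0.22,0.02,0, 0.0004,0.03,-0.0005,0,0,0,0, 0.0004,0.03,-0.0006,0,0,0,0, 0.0005,0.03,-0.0005,0,0,0,0, 0.0002,0.0181,-0.0004,0,0,0,0, 0,0,0,0,0,0,0] end [ 0.5586 -0.17    0.06  ]
```

Call:
carry_out:
  motion: [0,0.025,-0.001,0,0.2,0,0,0,0.03,-0.001,0,0,0,0,0,0.03,-0.001,0,0,0,0,0,0.02,-0.001,0,0,0,0,0,0,0,0,0,0,0]

```text
t: 29.2
tool_pos: [0.5519, -0.1543, 0.0845]
orientation: [-1.27, 1.109, -1.099]
force: [-0.2, 0.0, -0.4]
opening: 0.0466
```

```bash
python3 - <<'E'
from h import *
plan((.5586,-.170,.033),7.4,6,0,.03)
E
```

```text
t 29.2 pos [ 0.5519 -0.1543  0.0845] d world [ 0.0067 -0.0157 -0.0515] d tool mm [16.8 51.3  4.6] rot [ 0.11  0.67 -0.35] F [-0.2  0.  -0.4] op 0.0466 q6 [-0.37  0.15  1.69  0.    1.31 -0.51]
[0.0093,0.0284,0.0025,0.11,0.67,-0.35,0, 0.0073,0.023,0.0021,0,0,0,0, 0,0,0,0,0,0,0, 0,0,0,0,0,0,0, 0,0,0,0,0,0,0, 0,0,0,0,0,0,0] end [ 0.5586 -0.17    0.033 ]
```

Call:
carry_out:
  motion: [0.005,0.01,0.003,0,0.6,-0.3,0,0.005,0.015,0.002,0,0,0,0,0.003,0.015,0,0,0,0,0,0,0.006,0,0,0,0,0,0,0,0,0,0,0,0]

```text
t: 29.7
tool_pos: [0.5612, -0.1658, 0.0383]
orientation: [-1.268, 1.109, -1.114]
force: [0.1, 0.0, 0.1]
opening: 0.0463
```

```bash
python3 - <<'E'
from h import *
plan((.5586,-.170,.033),7.4,6,0,.03)
E
```

```text
t 29.7 pos [ 0.5612 -0.1658  0.0383] d world [-0.0026 -0.0042 -0.0053] d tool mm [ 3.8  5.3 -3.1] rot [-0.14  0.16  0.08] F [0.1 0.  0.1] op 0.0463 q6 [-0.37  0.22  1.69 -0.    1.22 -0.51]
[0.0038,0.0053,-0.0031,-0.14,0.16,0.08,0, 0,0,0,0,0,0,0, 0,0,0,0,0,0,0, 0,0,0,0,0,0,0, 0,0,0,0,0,0,0, 0,0,0,0,0,0,0] end [ 0.5586 -0.17    0.033 ]
```

Close lightly, then pull back 2.5 mm.

Call:
carry_out:
  motion: [0,0.003,-0.002,0,0,0,-0.2,0,0,-0.001,0,0,0,-1,0,0,0,0,0,0,-1,0,0,0,0,0,0,-1,0,0,0,0,0,0,-1]
  squeeze: 20

```text
t: 30.2
tool_pos: [0.5585, -0.1669, 0.0362]
orientation: [-1.267, 1.109, -1.115]
force: [0.0, 0.3, -2.6]
opening: 0.024
```

```bash
python3 - <<'E'
from h import *
go((.5586,-.170,.033),7.4)
E
```

```text
t 30.2 pos [ 0.5585 -0.1669  0.0362] d world [ 0.0001 -0.0031 -0.0032] d tool mm [ 3.1  3.2 -0.3] rot [-0.2   0.11  0.11] F [ 0.   0.3 -2.6] op 0.024 q6 [-0.38  0.22  1.7  -0.    1.22 -0.51]
```

Call:
carry_out:
  motion: [-0.002,0,0,0,0,0,-1,-0.001,0,0,0,0,0,-1,0,0,0,0,0,0,-1,0,0,0,0,0,0,-1,0,0,0,0,0,0,-1]

```text
t: 30.7
tool_pos: [0.558, -0.1635, 0.0362]
orientation: [-1.267, 1.108, -1.115]
force: [-0.2, -0.6, -1.6]
opening: 0.0238
```

```bash
python3 - <<'E'
from h import *
go((.5586,-.170,.033),7.4)
E
```

```text
t 30.7 pos [ 0.558  -0.1635  0.0362] d world [ 0.0006 -0.0065 -0.0032] d tool mm [ 6.6  3.2 -0.3] rot [-0.2   0.13  0.12] F [-0.2 -0.6 -1.6] op 0.0238 q6 [-0.37  0.22  1.71 -0.    1.22 -0.5 ]
```

Call:
carry_out:
  motion: [0,0.001,0,0,0,0,-1,0,0,0,0,0,0,-0.4,0,0,0,0,0,0,-0.1,0,0,0,0,0,0,0,0,0,0,0,0,0,0]

```text
t: 31.2
tool_pos: [0.559, -0.1637, 0.0363]
orientation: [-1.266, 1.107, -1.116]
force: [-0.0, 0.8, 1.4]
opening: 0.0449
```

Call:
carry_out:
  motion: [0,-0.015,0,0,0,0,0,-0.005,-0.04,0,0,0,0,0,-0.005,-0.045,0,0,0,0,0,0,-0.045,0,0,0,0,0,0,-0.045,0,0,0,0,0]

```text
t: 31.7
tool_pos: [0.5513, -0.1513, 0.2273]
orientation: [-1.272, 1.12, -1.106]
force: [0.4, -0.4, 1.1]
opening: 0.0463
```

```bash
python3 - <<'E'
from h import *
plan((.578,-.315,.30),7.4,7,0,.045)
E
```

```text
t 31.7 pos [ 0.5513 -0.1513  0.2273] d world [ 0.0267 -0.1637  0.0727] d tool mm [165.5 -73.4   4.6] rot [ 0.46  0.1  -0.25] F [ 0.4 -0.4  1.1] op 0.0463 q6 [-0.36  0.05  1.52  0.    1.57 -0.49]
[0.0411,-0.0182,0.0011,0.46,0.1,-0.25,0, 0.0412,-0.0181,0.0014,0,0,0,0, 0.0412,-0.018,0.0013,0,0,0,0, 0.0412,-0.0181,0.0014,0,0,0,0, 0.001,-0.0004,0,0,0,0,0, 0,0,0,0,0,0,0, 0,0,0,0,0,0,0] end [ 0.578 -0.315  0.3  ]
```

Call:
carry_out:
  motion: [0.03,-0.02,0.001,0.4,0,-0.2,-1,0.04,-0.02,0.001,0,0,0,-1,0.04,-0.02,0.001,0,0,0,-1,0.04,-0.01,0.001,0,0,0,-1,0.01,0,0,0,0,0,-1]

```text
t: 32.2
tool_pos: [0.5801, -0.3132, 0.3203]
orientation: [-1.265, 1.089, -1.125]
force: [0.4, 0.2, 0.1]
opening: 0.0109
```

```bash
python3 - <<'E'
from h import *
go((.58,-.33,.29),7.5)
im,m=shot('w33'); print(proj(m,[.5701,-.2563,.066]), m['position'])
cv2.imwrite('pics/w33c.png',cv2.resize(im[20:220,180:380],None,fx=3,fy=3,interpolation=cv2.INTER_CUBIC))
cv2.imwrite('pics/w33d.png',cv2.resize(im[100:150,230:330],None,fx=8,fy=8,interpolation=cv2.INTER_CUBIC))
E
```

```text
t 32.2 pos [ 0.5801 -0.3132  0.3203] d world [-0.0001 -0.0168 -0.0303] d tool mm [16.2 30.5 -3. ] rot [-1.06  0.32  0.7 ] F [0.4 0.2 0.1] op 0.0109 q6 [-0.57  0.26  1.13  0.    1.73 -0.71]
[[271.92609528 126.8300723 ]] [ 0.5655705  -0.23746363  0.50289702]
```

View pics/w33c.png

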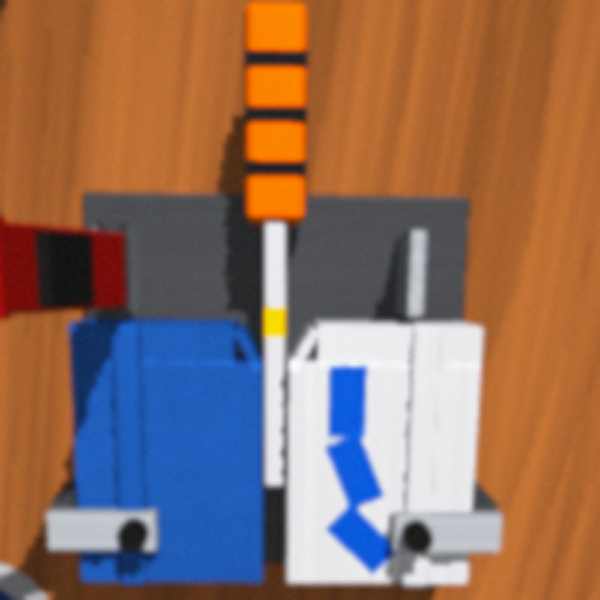

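View pics/w33d.png

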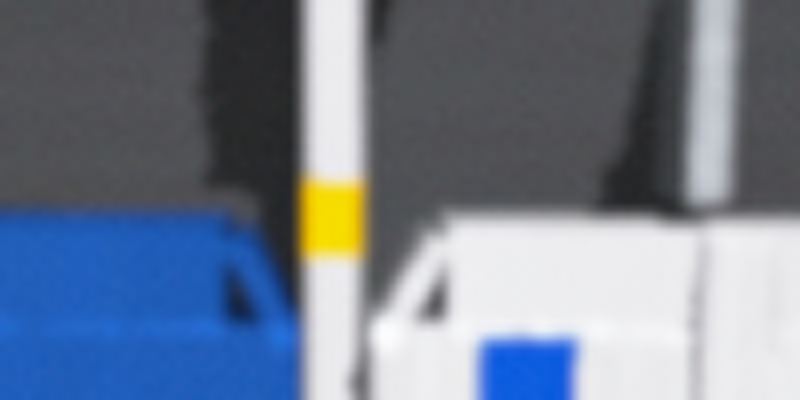

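```bash
python3 - <<'E'
from h import *
fx=np.array([.5701,-.2563,-1.4405]); np.save('fx.npy',fx)
md=imaging.camera_model('side'); ms=imaging.camera_model('scene')
for th in(1.57,1.7,1.8,1.9,2.0,2.1):
    P=np.array([[-22,-62+138*np.cos(th),78+138*np.sin(th)]])/1000
    print(th,np.round(proj(md,tf(fx,P)),1),np.round(proj(ms,tf(fx,P)),1))
print(tf(fx,[[-.022,-.125,0]]))
plan((.4433,-.2508,.32),7.5,7,-1,.04)
E
```

```text
1.57 [[337.4 134.3]] [[209.1 155.1]]
1.7 [[342.5 135.5]] [[212.3 152.7]]
1.8 [[346.4 136.9]] [[214.7 151.2]]
1.9 [[350.1 138.6]] [[217.1 150.2]]
2.0 [[353.7 140.6]] [[219.4 149.5]]
2.1 [[357.1 143. ]] [[221.6 149.2]]
[[ 0.44330116 -0.25072748  0.        ]]
t 32.25 pos [ 0.5801 -0.3131  0.3198] d world [-0.1368  0.0623  0.0002] d tool mm [ -80.3   -3.5 -127. ] rot [-1.05  0.3   0.68] F [-0.5 -1.  -0.6] op 0.0069 q6 [-0.57  0.25  1.13  0.    1.73 -0.71]
[-0.0214,-0.0009,-0.0338,-1.05,0.3,0.68,-1, -0.0212,-0.0001,-0.0339,0,0,0,-1, -0.0212,0,-0.0339,0,0,0,-1, -0.016,-0.0001,-0.0258,0,0,0,-1, 0,0,0,0,0,0,-1, 0,0,0,0,0,0,-1, 0,0,0,0,0,0,-1] end [ 0.4433 -0.2508  0.32  ]
```

Call:
carry_out:
  motion: [-0.02,0,-0.034,-1,0.3,0.7,-1,-0.021,0,-0.034,0,0,0,-1,-0.021,0,-0.034,0,0,0,-1,-0.015,0,-0.025,0,0,0,-1,0,0,0,0,0,0,-1]

```text
t: 32.75
tool_pos: [0.4382, -0.2463, 0.315]
orientation: [-1.267, 1.119, -1.104]
force: [0.7, 0.7, 0.7]
opening: 0.0005
```

```bash
python3 - <<'E'
from h import *
plan((.4433,-.2508,.175),7.5,7,-1,.035)
E
```

```text
t 32.75 pos [ 0.4382 -0.2463  0.315 ] d world [ 0.0051 -0.0045 -0.14  ] d tool mm [  6.2 139.9   5.1] rot [ 0.27  0.07 -0.45] F [0.7 0.7 0.7] op 0.0005 q6 [-0.62 -0.14  1.56  0.    1.74 -0.75]
[0.0016,0.0349,0.0013,0.27,0.07,-0.45,-1, 0.0013,0.035,0.0011,0,0,0,-1, 0.0012,0.035,0.0011,0,0,0,-1, 0.0013,0.035,0.0011,0,0,0,-1, 0,0.0001,0,0,0,0,-1, 0,0,0,0,0,0,-1, 0,0,0,0,0,0,-1] end [ 0.4433 -0.2508  0.175 ]
```

Call:
carry_out:
  motion: [0.002,0.025,0,0.3,0,-0.4,-1,0.001,0.032,0,0,0,0,-1,0.001,0.032,0,0,0,0,-1,0.001,0.025,0,0,0,0,-1,0,0.01,0,0,0,0,-1]

```text
t: 33.25
tool_pos: [0.4417, -0.2471, 0.1907]
orientation: [-1.266, 1.101, -1.115]
force: [-0.5, -0.2, 0.0]
opening: 0.0005
```

```bash
cat > fl.py <<'E'
import sys
from h import *
n=sys.argv[1]; fx=np.load('fx.npy')
s=go((.4433,-.2508,.175),7.5); p=s['tool_pos']; print('tool in fx',infx([p[0],p[1],0,p[2]+.03],fx)[[0,1,3]])
im,m=shot('s'+n,'side'); a=cv2.resize(im[100:210,285:385],None,fx=4,fy=4,interpolation=cv2.INTER_CUBIC)
im,m=shot('c'+n,'scene'); b=cv2.resize(im[130:240,160:260],None,fx=4,fy=4,interpolation=cv2.INTER_CUBIC)
cv2.imwrite(f'pics/f{n}.png',np.hstack([a,b]))
E
python3 fl.py 34
```

```text
t 33.25 pos [ 0.4417 -0.2471  0.1907] d world [ 0.0016 -0.0037 -0.0157] d tool mm [ 3.8 15.7  1. ] rot [-0.47  0.29  0.2 ] F [-0.5 -0.2  0. ] op 0.0005 q6 [-0.61 -0.13  1.77  0.    1.5  -0.75]
tool in fx [ -25.8 -126.2  190.7]
```

View pics/f34.png

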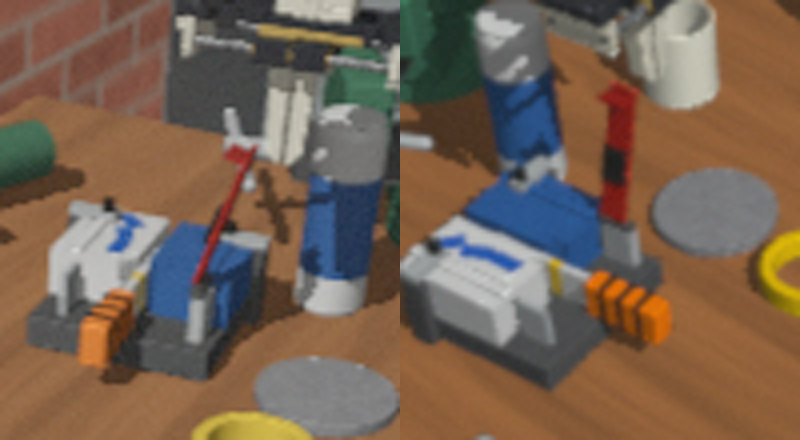

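Call:
carry_out:
  motion: [0.003,0.012,0,-0.4,0.2,0.2,-1,0.001,0.01,0,0,0,0,-1,0,0,0,0,0,0,-1,0,0,0.01,0,0,0,-1,0,0,0.01,0,0,0,-1]

```text
t: 33.85
tool_pos: [0.4656, -0.2504, 0.1731]
orientation: [-1.267, 1.106, -1.118]
force: [-0.9, -0.3, 0.4]
opening: 0.0003
```

```bash
python3 fl.py 35
```

```text
t 33.85 pos [ 0.4656 -0.2504  0.1731] d world [-0.0223 -0.0004  0.0019] d tool mm [ -2.5  -2.  -22.1] rot [-0.33  0.03  0.25] F [-0.9 -0.3  0.4] op 0.0003 q6 [-0.59 -0.06  1.73  0.    1.46 -0.72]
tool in fx [ -19.4 -102.9  173.1]
```

View pics/f35.png

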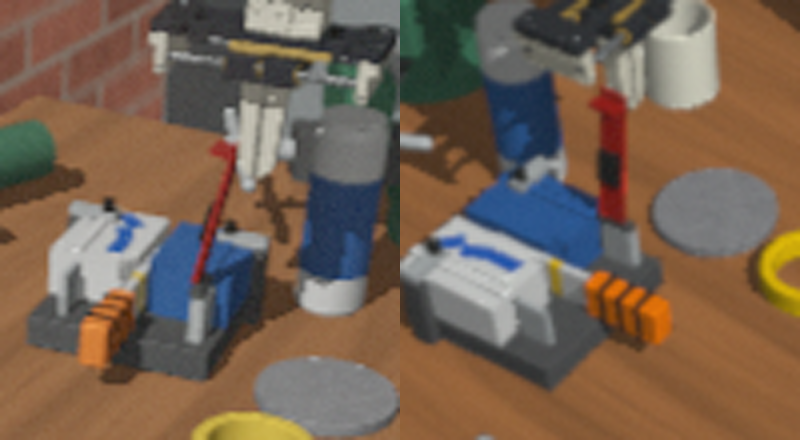

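Call:
carry_out:
  motion: [-0.001,0,0.012,-0.3,0,0.2,-1,0,0.001,0.014,0,0,0,-1,0,0.002,0.014,0,0,0,-1,0,0.002,0.012,0,0,0,-1,0,0,0,0,0,0,-1]

```text
t: 34.45
tool_pos: [0.5212, -0.2422, 0.1696]
orientation: [-1.27, 1.108, -1.113]
force: [-0.1, 0.4, 0.1]
opening: 0.0003
```

```bash
python3 fl.py 36
```

```text
t 34.45 pos [ 0.5212 -0.2422  0.1696] d world [-0.0779 -0.0086  0.0054] d tool mm [ -1.8  -5.5 -78.3] rot [-0.1   0.17  0.14] F [-0.1  0.4  0.1] op 0.0003 q6 [-0.52  0.08  1.6  -0.    1.46 -0.66]
tool in fx [-20.4 -46.7 169.6]
```

View pics/f36.png

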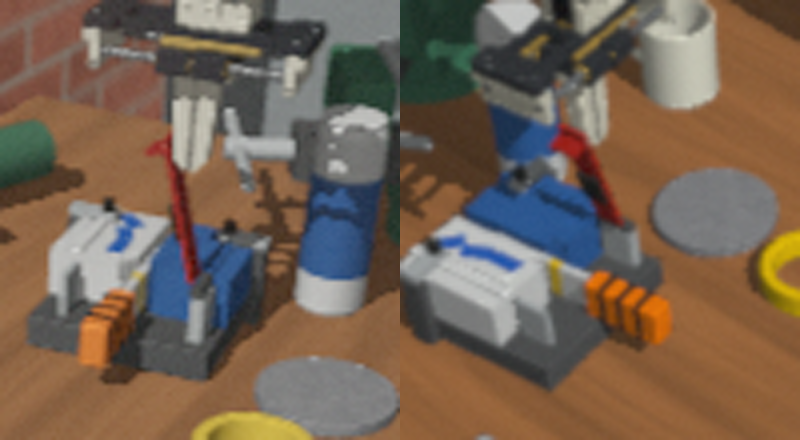

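Flap is following. Continue: +29 y, −12 z, then further.

Call:
carry_out:
  motion: [0,0.002,0.01,0,0.1,0.1,-1,0,0.004,0.01,0,0,0,-1,-0.001,0.006,0.01,0,0,0,-1,0,0.006,0.008,0,0,0,-1,0,0.006,0.006,0,0,0,-1]

```text
t: 35.05
tool_pos: [0.5666, -0.2361, 0.1455]
orientation: [-1.267, 1.11, -1.116]
force: [0.2, 1.0, -0.4]
opening: 0.0005
```

```bash
python3 fl.py 37
```

```text
t 35.05 pos [ 0.5666 -0.2361  0.1455] d world [-0.1233 -0.0147  0.0295] d tool mm [  -1.4  -29.9 -124. ] rot [-0.18 -0.05  0.12] F [ 0.2  1.  -0.4] op 0.0005 q6 [-0.48  0.19  1.52  0.    1.42 -0.61]
tool in fx [-20.5  -0.9 145.5]
```

View pics/f37.png

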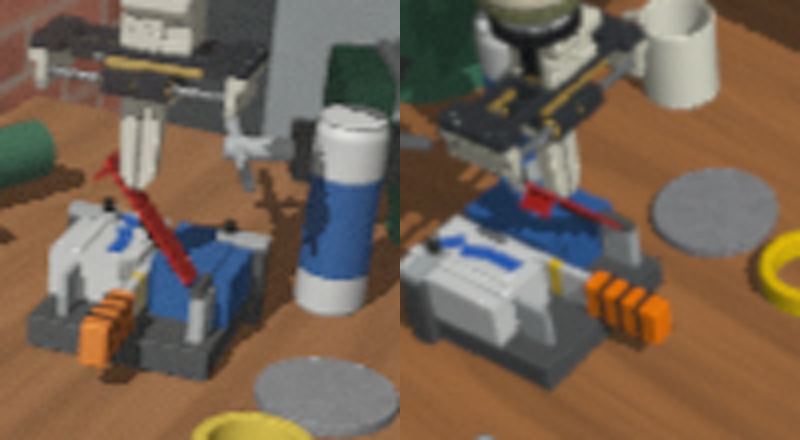

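Call:
carry_out:
  motion: [0,0.007,0.007,0,0,0.1,-1,0,0.009,0.007,0,0,0,-1,0,0.009,0.005,0,0,0,-1,0,0.009,0.004,0,0,0,-1,0,0.008,0.003,0,0,0,-1]

```text
t: 35.65
tool_pos: [0.5939, -0.2324, 0.0998]
orientation: [-1.266, 1.111, -1.114]
force: [-1.1, -1.1, 0.2]
opening: 0.0002
```

```bash
python3 fl.py 38
```

```text
t 35.65 pos [ 0.5939 -0.2324  0.0998] d world [-0.1506 -0.0184  0.0752] d tool mm [  -1.3  -75.5 -151.5] rot [-0.13 -0.04 -0.02] F [-1.1 -1.1  0.2] op 0.0002 q6 [-0.45  0.29  1.49  0.    1.36 -0.58]
tool in fx [-20.6  26.7  99.8]
```

View pics/f38.png

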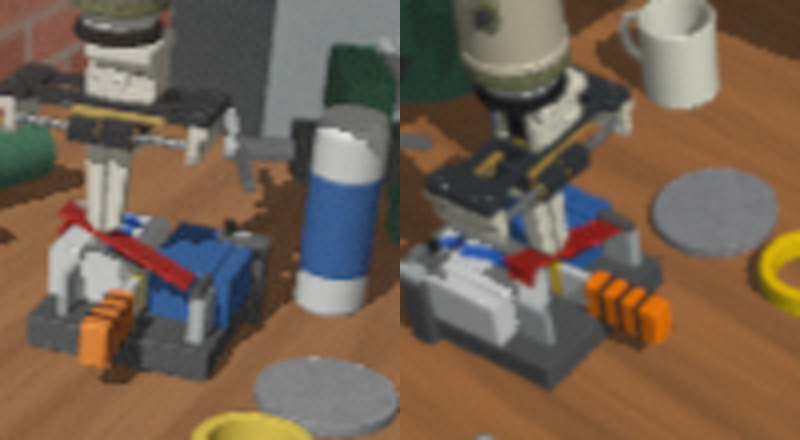

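Call:
carry_out:
  motion: [0,0.005,0.005,0,0,0,-1,0,0.006,0.004,0,0,0,-1,0,0.006,0.002,0,0,0,-1,0,0.004,0,0,0,0,-1,0,0,0,0,0,0,-1]

```text
t: 36.25
tool_pos: [0.6049, -0.2306, 0.0765]
orientation: [-1.267, 1.113, -1.112]
force: [-0.3, 0.2, -0.7]
opening: 0.0003
```

```bash
python3 fl.py 39
```

```text
t 36.25 pos [ 0.6049 -0.2306  0.0765] d world [-0.1616 -0.0202  0.0985] d tool mm [  -1.   -98.6 -162.8] rot [-0.04 -0.04 -0.07] F [-0.3  0.2 -0.7] op 0.0003 q6 [-0.44  0.34  1.48  0.    1.32 -0.57]
tool in fx [-21.   37.8  76.5]
```

View pics/f39.png

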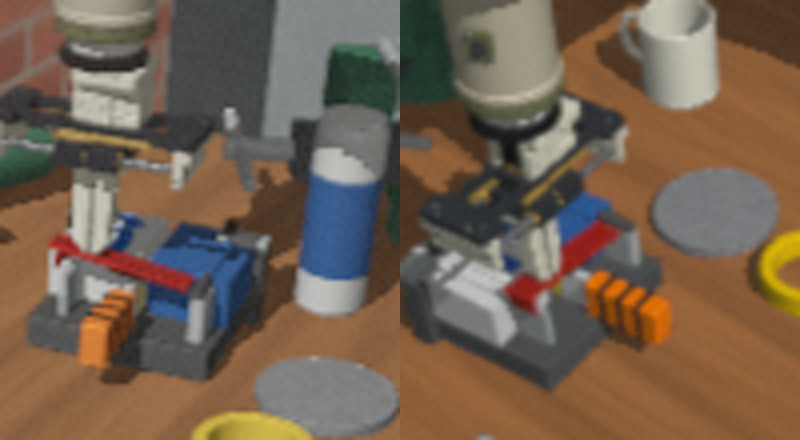

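Call:
carry_out:
  motion: [0,0.003,0,0,0,0,-1,0,0.003,0,0,0,0,-1,0,0.002,0,0,0,0,-1,0,0.002,0,0,0,0,-1,0,0,0,0,0,0,-1]

```text
t: 36.85
tool_pos: [0.6055, -0.2312, 0.0675]
orientation: [-1.266, 1.111, -1.114]
force: [-0.4, 0.3, 1.1]
opening: 0.0005
```

```bash
python3 fl.py 40
```

```text
t 36.85 pos [ 0.6055 -0.2312  0.0675] d world [-0.1622 -0.0196  0.1075] d tool mm [  -1.5 -108.  -163.1] rot [-0.16 -0.06  0.01] F [-0.4  0.3  1.1] op 0.0005 q6 [-0.44  0.35  1.48  0.    1.31 -0.57]
tool in fx [-20.3  38.4  67.5]
```

View pics/f40.png

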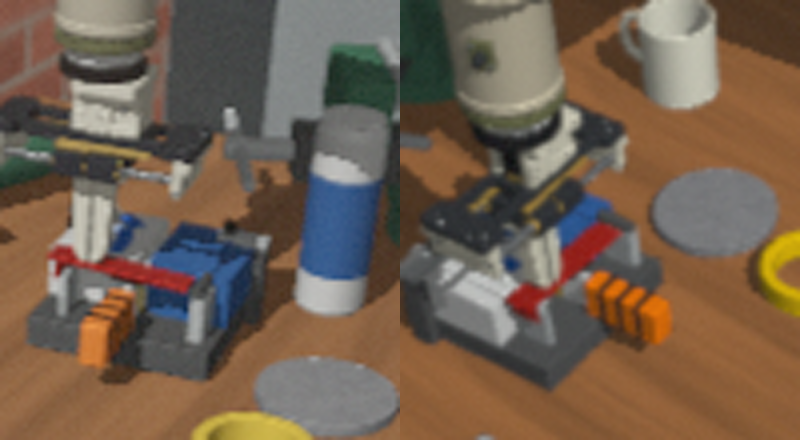

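Call:
carry_out:
  motion: [0,0.002,0,0,0,0,-1,0,0.002,0,0,0,0,-1,0,0.002,0,0,0,0,-1,0,0.001,0,0,0,0,-1,0,0,0,0,0,0,-1]

```text
t: 37.45
tool_pos: [0.6063, -0.2315, 0.0623]
orientation: [-1.265, 1.109, -1.116]
force: [-0.5, 0.1, 0.4]
opening: 0.0003
```

Call:
carry_out:
  motion: [0,0.002,0,0,0,0,-1,0,0.002,0,0,0,0,-1,0,0.002,0,0,0,0,-1,0,0.001,0,0,0,0,-1,0,0,0,0,0,0,-1]

```text
t: 37.95
tool_pos: [0.6066, -0.2317, 0.0623]
orientation: [-1.266, 1.108, -1.117]
force: [-0.8, -0.4, 0.0]
opening: 0.0002
```

```bash
python3 fl.py 41
```

```text
t 37.95 pos [ 0.6066 -0.2317  0.0623] d world [-0.1633 -0.0191  0.1127] d tool mm [  -2.  -113.5 -163.9] rot [-0.29 -0.04  0.13] F [-0.8 -0.4  0. ] op 0.0002 q6 [-0.44  0.36  1.49  0.    1.29 -0.57]
tool in fx [-19.6  39.4  62.3]
```

View pics/f41.png

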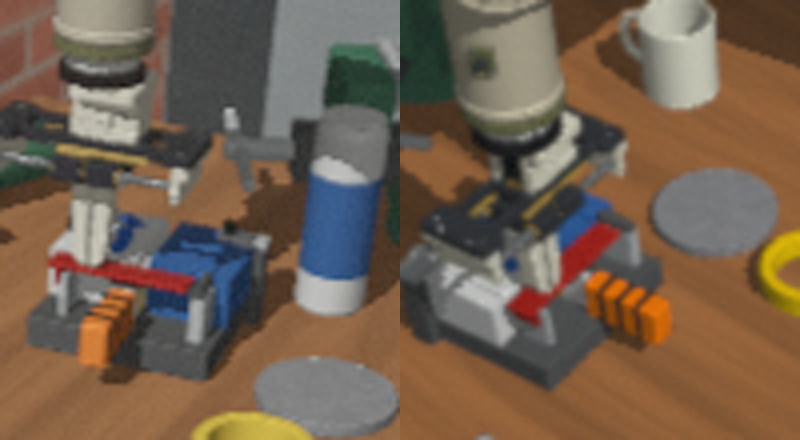

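Call:
carry_out:
  motion: [0,0.003,0,0,0,0,-1,0,0.003,0,0,0,0,-1,0,0.003,0,0,0,0,-1,0,0.003,0,0,0,0,-1,0,0.003,0,0,0,0,-1]

```text
t: 38.55
tool_pos: [0.6069, -0.232, 0.0616]
orientation: [-1.266, 1.107, -1.117]
force: [-13.0, 5.8, 23.9]
opening: 0.0002
```

```bash
python3 fl.py 42
```

```text
t 38.55 pos [ 0.6069 -0.232   0.0616] d world [-0.1636 -0.0188  0.1134] d tool mm [  -2.3 -114.3 -164.1] rot [-0.3  -0.01  0.19] F [-13.    5.8  23.9] op 0.0002 q6 [-0.44  0.36  1.49 -0.    1.29 -0.57]
tool in fx [-19.3  39.7  61.6]
```

View pics/f42.png

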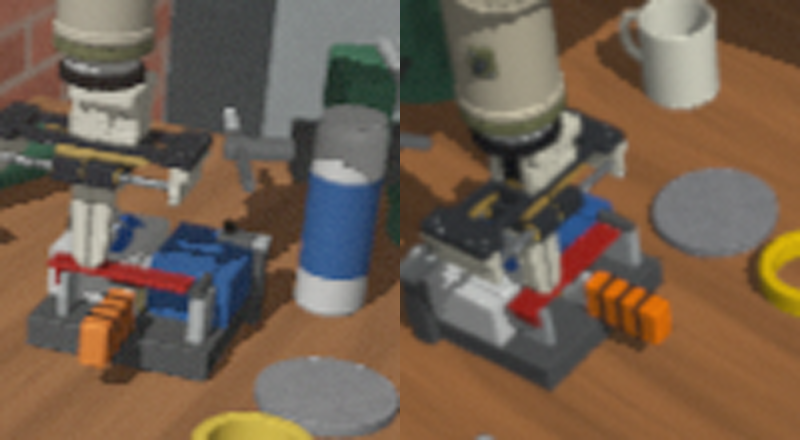

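Call:
carry_out:
  motion: [0,-0.005,-0.002,0,0,0,-1,0,-0.015,0,0,0,0,-1,0,-0.035,0,0,0,0,-1,0,-0.045,0,0,0,0,-1,0,-0.045,0,0,0,0,-1]

```text
t: 39.15
tool_pos: [0.5993, -0.2297, 0.2025]
orientation: [-1.271, 1.121, -1.105]
force: [0.6, 0.1, -0.0]
opening: 0.0006
```

Call:
carry_out:
  motion: [-0.02,-0.04,0,0,0,0,-1,-0.035,-0.03,0,0,0,0,-1,-0.04,0,0,0,0,0,-1,-0.02,0,0,0,0,0,-1,0,0,0,0,0,0,-1]

```text
t: 39.65
tool_pos: [0.5882, -0.1149, 0.2892]
orientation: [-1.262, 1.108, -1.12]
force: [-0.7, -0.4, 0.1]
opening: 0.0004
```

```bash
python3 fl.py 43; python3 - <<'E'
from h import *
fx=np.load('fx.npy'); g=np.array([.5668,-.2348,-1.4447,.03]); g[:2]-=.0034*np.array([.128,-.992])
th=0; fl=[np.array([[x,y,z] for x in(-36,-8) for y in(-62,76) for z in(75.5,80.5)])]
for n in('side','scene'):
    im=cv2.imread(f'pics/{n[0] if n=="side" else "c"}43.png'); m=imaging.camera_model(n)
    overlay(im,m,[(GB,g,(255,0,255)),(fl,fx,(0,255,0))],(285,130,375,200) if n=='side' else (160,155,260,235),7,f'{n}43o')
im,m=shot('w43')
E
```

```text
t 39.65 pos [ 0.5882 -0.1149  0.2892] d world [-0.1449 -0.1359 -0.1142] d tool mm [ 116.1  113.2 -162. ] rot [-0.48 -0.2   0.15] F [-0.7 -0.4  0.1] op 0.0004 q6 [-0.28  0.1   1.36  0.    1.67 -0.41]
tool in fx [-137.8   36.4  289.2]
```

View pics/f43.png

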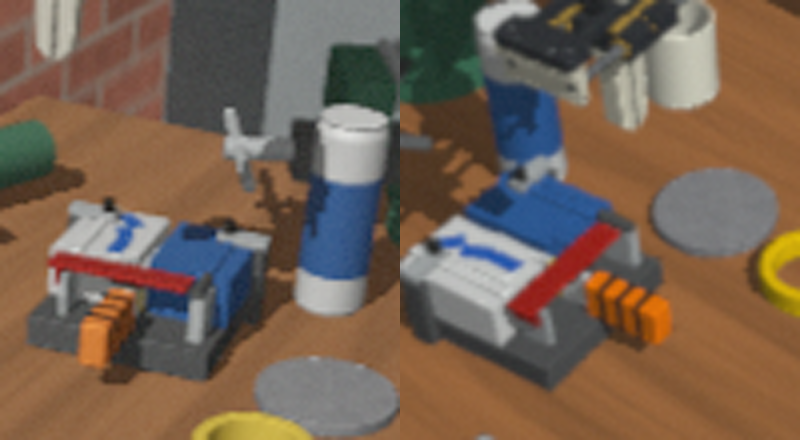

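View pics/side43o.png

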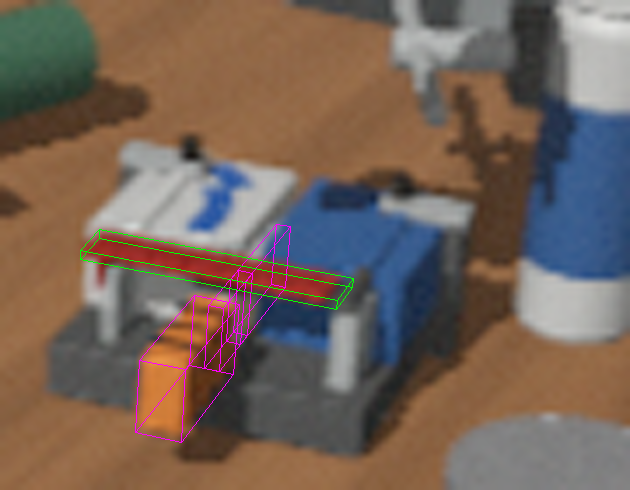

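View pics/scene43o.png

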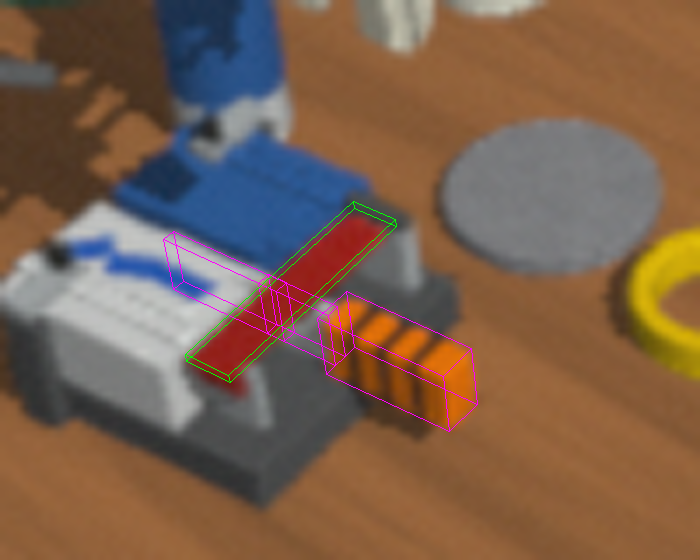

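View pics/w43.png

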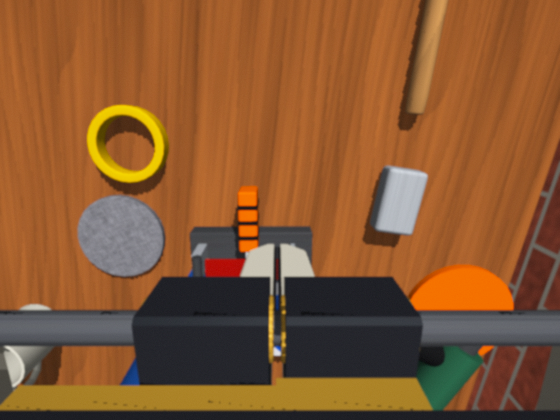

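```bash
python3 -c "
from plant import robot
print(robot.close_job()); print(robot.read_state()['t'])"
```

```text
the job is handed in; nothing more can be done
None
the job is handed in; nothing more can be done
```

The job is done and handed in at about 40 s of the 72 s allowed.

**What I did**
- I took the orange gauge out of the rack by its bare blade, stood it on its edge on the bench and let go. Then I took it again by the handle.
- I slid the blade into the gap on edge and released it on the base. I then pulled it back about 3 mm to centre the band on the mouth.
- I swung the red flap over the blade with closed fingers and pressed it to its stop with about 24 N, then moved clear.

**Last checks**
- **Blade depth:** the wrist camera, looking nearly straight down before I shut the flap, showed the yellow band on the gap's mouth. It was centred to about 1–2 mm.
- **Flap:** in the scene and side pictures it lies level across the blade, matching the drawn shut position. Its tab shows behind the rim.
- **Gauge after shutting the flap:** it looked unmoved. I did not measure it again, because the flap and gripper hid the band.
- **Other things:** I saw nothing else move and felt no unexpected contact. I did not measure their positions again at the end.

**What went wrong or disagreed**
- **First grasp missed:** the fingers shut on nothing and lifted empty. The fingertips turned out to be about 10–19 mm behind the reported TCP, where the task text says 19 mm ahead. I allowed for that from then on.
- **Gauge pressed too hard:** when setting it down in the gap I pressed with about 20 N, and the fingers slid roughly 5 mm on the handle.
- **Depth estimates differed:** before the pull-back they differed by about 3 mm, the larger part of them showing the blade too deep, which is why I made it.

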